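# Dispense one brass end cap and slide it onto the square mat

### The job

At the knife shop's handle-fitting counter, press the plunger of the end-cap dispenser all the way down once and let it come up again, so that one single brass cap comes out at the front. Then push that cap aside with the fingertips, sliding it flat along the counter without lifting it, until it lies entirely on the square mat (not the round one). Leave the other caps in the dispenser and do not disturb the things standing around.

Things in the scene. Friction and masses are not known exactly. Their poses are not given: they have to be found in the camera images.
- dispenser: Grey metal end-cap dispenser fixed to the counter, 47 mm wide (feet 71 mm). Origin: on the counter under the centre of its magazine, which is 41 mm square, 50 mm high, open at the top, slit in front, and holds three stacked caps. -x is the exit direction: front face 20 mm from the origin. A channel 26 mm high runs 110 mm back (+x) with the plunger on it. No floor: caps slide on the counter.
- exit_spot (a point): Point on the counter 62 mm in front (-x) of the dispenser's origin, where a full press leaves the bottom cap's centre, within a few mm, flat, about 26 mm clear of the front face. The steel pusher bar (26 mm wide, 9 mm high) behind the cap goes back inside as the plunger rises; the next cap then drops into place, and a second press would eject it too.
- plunger (a joint): Travel of the dispenser's plunger in m: 0 fully up, 0.025 fully down. Spring return; the press takes about 5 N at first and up to about 12 N near the bottom. The pusher bar moves 2.4 times as far as the plunger.
- plunger_top (a point): Centre of the top face of the plunger's round steel head (34 mm diameter, 8 mm thick), 80 mm behind the dispenser's origin (its +x), 85 mm above the counter when up, 60 mm when fully down. It is pressed straight down.
- cap_bottom: The cap to be dispensed: brass handle end cap, a flat disc 32 mm in diameter and 10 mm thick, about 40 g, with a dark 12 mm dot on top. Starts lowest in the dispenser's magazine. Origin: centre of its underside, z axis up when flat.
- cap_middle: Second cap, the same disc, on top of the lowest one in the magazine; origin at the centre of its underside. Must stay in the magazine.
- cap_top: Third cap, the same disc, uppermost in the magazine; origin at the centre of its underside. Must stay in the magazine.
- square_mat: Target: square dark rubber mat, 80 x 80 mm, let in flush with the counter (no step to catch a sliding cap). Origin: its centre at counter level; x and y axes along its sides. It lies to the left or the right of the dispenser's front.
- round_mat: Round dark rubber mat, 80 mm in diameter, flush with the counter, on the other side: not the target. Origin: its centre.
- whetstone: Bystander: reddish whetstone lying loose, 70 (x) x 180 (y) x 25 mm; origin centre of underside.
- handle_blank: Bystander: dark wooden knife-handle blank lying loose, 24 (x) x 110 (y) x 24 mm; origin centre of underside.
- oil_bottle: Bystander: amber oil bottle, 44 mm diameter, 115 mm tall; origin centre of underside.
- tea_cup: Bystander: white cup, 72 mm across the rim, 60 mm tall; origin centre of underside.
- ferrule: Bystander: standing steel tube ferrule, 28 mm diameter, 22 mm tall; origin centre of underside.
- angle_wedge: Bystander: small wooden block, 30 (x) x 70 (y) x 20 mm; origin centre of underside.
- brush: Bystander: cleaning brush lying along its x axis, about 170 mm long; origin near its middle, underside.
- wax_tin: Bystander: low aluminium tin, 60 mm diameter, 35 mm tall; origin centre of underside.

How it is judged:
By the outcome, as a careful person would: the job done as asked, in the order asked, and still so for the second after the job is handed in, with the robot touching nothing.
It also fails if it takes over 58 s, if anything falls off the work surface, if the arm or the gripper's body presses on something with over 40 N, if the wrist force passes 120 N, or if a joint passes its speed limit or range.

### The arm

A 6-joint arm with a two-finger parallel gripper is mounted at the origin on the work surface. World frame = base frame: x ahead of the robot, y to its left, z up, the work surface at z = 0. Lengths are in m, angles in rad, forces in N, time in s.
With the tool pointing down it reaches from about 0.375 to 0.975 m from the base axis. Payload 3.8 kg.
Tool frame: the origin (TCP) lies midway between the tips of the shut fingers; the grasp point (between the pads) lies 19 mm behind it (pinch_z is the distance from the TCP to the grasp point, in m); z points along the fingers, y is the direction in which the jaws open and shut (so a half turn about z gives the same grasp; the last joint's range is limited). The gripper opens to 85 mm and grips with 20 to 120 N. Pads are 22 mm wide; open, the fingers measure 114 mm over their backs; the gripper's body (76 mm by 85 mm) begins 54 mm behind the grasp point. The pads swing forward as they close: fully open they stand 13 mm farther back than shut.
Start: joints at [1.064, 0.264, 1.604, -0, 1.274, -0.037], TCP at [0.306, 0.602, 0.207] pointing down, gripper open.
Joint ranges: [-2.63, 2.63], [-0.94, 2.18], [0.31, 2.57], [-1.31, 4.45], [0, 2.66], [-2.55, 2.55]. Speed limits (rad/s): [2.57, 2.57, 3.14, 3.14, 3.14, 3.14].

### API

Orientations are given as a unit quaternion [w, x, y, z].
In Python, from bench import state, grab_frame, close_job, find_in, cut_out, landmark_of, pinch_z gives the robot as it stands.
- The arm moves only by the shell command python3 -m crank 'ROWS' [FORCE]. ROWS is JSON, a list of rows, each an object with "hand": the opening, from -1 (shut) to 1 (fully open); "translation": the shift along the tool's x, y, z in units of 40 mm (1.0 is 40 mm), a list of three; "dr": the turn, a rotation vector about the tool's x, y, z in units of 6 degrees (1.0 is 6 degrees), a list of three. In form: [{"hand": hand, "translation": [tx, ty, tz], "dr": [rx, ry, rz]}, ...]. A call has 1 to 20 rows; each row is the pose to reach, as a shift and turn from the pose measured when the call began, along the tool's axes at that moment; what a row does not reach only later rows make up. A row lasts 1/8 s, in which the tool goes at most 62.5 mm and 10.7 degrees, less where a joint would pass 70% of its speed; a pose out of reach is approached as far as the arm can. A call with a gripper value outside its range is refused whole. The fingers move at their own pace and stop on an object; FORCE is the grip in N (left out, the last holds). Time passes only in rows, so rows that repeat a pose let the fingers close. It gives the time, the measured TCP pose, the force and the opening at its end, in the units of the state.
- state(): the state, without advancing time (a new reading comes with each control period).
- grab_frame(name): name is "scene" or "top"; returns a dict with "color" (420x560x3 uint8, blue, green, red), "fx", "fy", "cx", "cy" (pixels), "k1" (the pictures are not rectified: a ray, as slopes to the right and down, at radius r is drawn at 1 + k1 r^2 times it, then the intrinsics apply), "world_from_camera" (4x4, takes a point from camera to world coordinates). Camera axes: x right, y down, z forward; pixel columns grow to the right and rows downward; lengths in m; the calibration is good to about 2 mm. A picture is of the moment at which its call begins. There is no depth.
- close_job(): hands the job in, once; it reports no verdict.
Trained networks look in a picture, given as the dict that the camera call returned (one of the last four; its "shot" number tells which), for a name from the list of things; names that differ only in an ending like _2 or _b are one class to them, and where a whole thing is asked for, a point or a joint stands for the part that bears it (a point fixed in the world has none). Each returns a list of dicts, best first, with "score" (0 to 1); they miss things now and then, are a little off and sometimes report something else, mostly with a low value. They report only what shows in the picture. A call takes as long as a camera call.
- find_in(picture, label): "extent" ([centre column, centre row, width, height] as shares, 0 to 1, of the picture: columns of its width, rows of its height, round what is visible of it).
- cut_out(picture, label): "mask" (420x560 bool, what is visible of it) and "extent" ([centre column, centre row, width, height] as shares, 0 to 1, of the picture: columns of its width, rows of its height, round what is visible of it).
- landmark_of(picture, label): "position" ([row, column] as shares, 0 to 1, of the picture: columns of its width, rows of its height: a listed point, or the origin of a listed thing).
The state is a dict: "t": time; "q": joint angles; "joint_vel": joint speeds; "joint_torque": joint torques, N m; "tool_pos": TCP position; "orientation": TCP orientation; "contact_force": force on the tool from outside, world axes, zero at the start; "moment": the same for the moment, N m; "grip_width": finger opening in m.
Only numpy, scipy, OpenCV 4.12 (cv2) and the standard library are available. Lean on these libraries where they do the work, as an engineer would, in place of code of your own. Each camera call takes 0.05 s, during which the arm holds its last target.

## Working session

There is one attempt and no reset: what is moved stays moved. The work goes in short steps, Python scripts to look and compute and a shell command to move; the robot and the scene stay as the last step left them, time stands still between calls to the robot, and variables do not carry over. Pictures are saved under pics/ and viewed, and the job is handed in when it is done.

```bash
ls; mkdir -p pics; cat > look.py <<'E'
import sys,cv2,numpy as np
from bench import *
E
python3 - <<'E'
from bench import *
import cv2,numpy as np
print(state())
print(pinch_z)
for n in("scene","top"):
    p=grab_frame(n)
    cv2.imwrite(f"pics/{n}0.png",p["color"])
    print(n,{k:v for k,v in p.items() if k!="color"})
E
```

```text
pics
{'t': 0.0, 'q': array([ 1.06409611e+00,  2.64744053e-01,  1.60538142e+00,  2.03230210e-05,
        1.27369814e+00, -3.68978465e-02]), 'joint_vel': array([ 6.31487979e-06,  9.99438550e-04,  1.41273649e-03,  1.28108028e-03,
       -9.97126479e-04,  1.24291210e-03]), 'joint_torque': array([-8.66019436e-04, -5.15098679e+01, -3.67322767e+01, -1.33685012e-04,
        1.25053813e-02, -2.11580436e-05]), 'tool_pos': array([0.30519107, 0.60118358, 0.20606421]), 'orientation': array([-3.08823653e-04,  2.32749646e-01,  9.72536045e-01, -1.07192265e-03]), 'contact_force': array([ 0.42723576,  0.05708465, -0.33174665]), 'moment': array([-0.01118325,  0.02176862,  0.04480229]), 'grip_width': 0.08568533630953747}
0.0187
scene {'fx': 487.6067298488126, 'fy': 487.6067298488126, 'cx': 285.1421804403229, 'cy': 207.62044715651206, 'k1': -0.00022701288443682498, 'world_from_camera': array([[ 0.28815238,  0.67948166, -0.67473912,  1.26163269],
       [ 0.95737425, -0.18965476,  0.21786604, -0.24141453],
       [ 0.02006849, -0.70875647, -0.70516772,  0.83998915],
       [ 0.        ,  0.        ,  0.        ,  1.        ]]), 'shot': 1}
top {'fx': 390.442033459132, 'fy': 390.442033459132, 'cx': 280.2986108122171, 'cy': 210.66151348273416, 'k1': -0.08279169351950841, 'world_from_camera': array([[-0.02085206, -0.9899589 ,  0.13980901,  0.40531056],
       [-0.99955504,  0.01765921, -0.02403921,  0.01098879],
       [ 0.02132891, -0.14024807, -0.98988664,  0.94514137],
       [ 0.        ,  0.        ,  0.        ,  1.        ]]), 'shot': 2}
```

View pics/scene0.png

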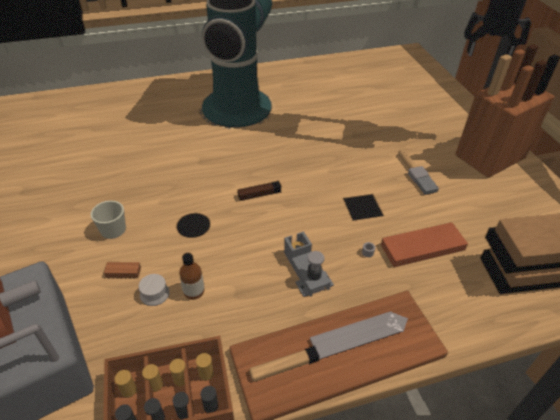

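View pics/top0.png

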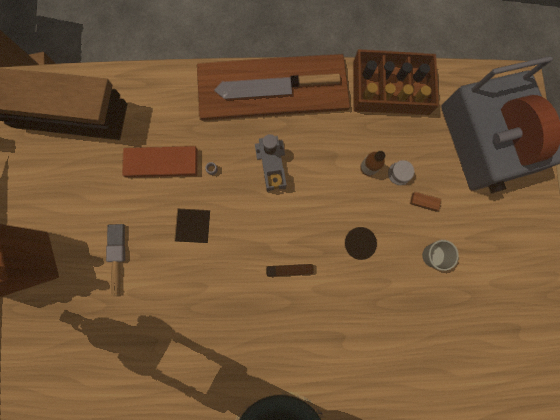

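The scene view shows the dispenser near (305,262), its plunger head at (315,260), the square mat at (363,207) and the round mat at (193,225). In the top view the dispenser is at (272,165), the square mat at (193,225), the ferrule at (212,169), the whetstone at (160,162) and the handle blank at (290,270). Next I measure these.

```bash
cat > look.py <<'E'
import cv2,numpy as np
from bench import *
def ray(p,uv):
    K=np.array([[p["fx"],0,p["cx"]],[0,p["fy"],p["cy"]],[0,0,1.]])
    x=cv2.undistortPoints(np.array([[uv]],float),K,np.array([p["k1"],0,0,0.]))[0,0]
    T=p["world_from_camera"]; return T[:3,3],T[:3,:3]@np.array([x[0],x[1],1.])
def onz(p,uv,z=0):
    o,d=ray(p,uv); return o+d*(z-o[2])/d[2]
def tri(ps,uvs):
    A=np.zeros((3,3));b=np.zeros(3)
    for p,uv in zip(ps,uvs):
        o,d=ray(p,uv);d=d/np.linalg.norm(d);M=np.eye(3)-np.outer(d,d);A+=M;b+=M@o
    X=np.linalg.solve(A,b)
    res=[np.linalg.norm((np.eye(3)-np.outer(d,d)/(d@d))@(X-o)) for o,d in (ray(p,u) for p,u in zip(ps,uvs))]
    return X,res
def proj(p,X):
    T=p["world_from_camera"];c=T[:3,:3].T@(np.asarray(X)-T[:3,3])
    x,y=c[0]/c[2],c[1]/c[2];r=1+p["k1"]*(x*x+y*y);return np.array([p["fx"]*x*r+p["cx"],p["fy"]*y*r+p["cy"]])
E
python3 - <<'E'
from look import *
np.set_printoptions(precision=4,suppress=True)
S=grab_frame("scene");T=grab_frame("top")
for n in ["dispenser","exit_spot","plunger_top","square_mat","round_mat","cap_top","whetstone","ferrule","handle_blank","brush","oil_bottle"]:
    uv=[]
    for p in(S,T):
        r=landmark_of(p,n)
        if r: uv.append((r[0]["position"][1]*560,r[0]["position"][0]*420,r[0]["score"]))
        else: uv.append(None)
    print(n,[np.round(u,1) if u else None for u in uv])
    if all(uv):
        X,res=tri((S,T),[u[:2] for u in uv]);print("   tri",X,res, "z0:",onz(S,uv[0][:2])[:2],onz(T,uv[1][:2])[:2])
for n in["square_mat","dispenser","plunger_top"]:
  for nm,p in(("S",S),("T",T)):
    r=cut_out(p,n)
    if r:
        m=r[0]["mask"];c=cv2.moments(m.astype(np.uint8),True)
        cn=max(cv2.findContours(m.astype(np.uint8),0,2)[0],key=len)
        print(n,nm,r[0]["score"],m.sum(),c["m10"]/c["m00"],c["m01"]/c["m00"],cv2.minAreaRect(cn))
        if n=="square_mat":
            b=cv2.boxPoints(cv2.minAreaRect(cn)); print([onz(p,q)[:2] for q in b], onz(p,(c["m10"]/c["m00"],c["m01"]/c["m00"])))
for nm,p,(x,y) in(("s",S,(240,170)),("t",T,(160,110))):
    cv2.imwrite(f"pics/c{nm}1.png",cv2.resize(p["color"][y:y+140,x:x+200],None,fx=4,fy=4,interpolation=cv2.INTER_CUBIC))
E
```

```text
dispenser [array([296.8, 256.9,   0.6]), array([278.4, 181.5,   0.7])]
   tri [ 0.6127 -0.0053  0.0004] [np.float64(0.0036094832598873947), np.float64(0.0036094832598874047)] z0: [ 0.6133 -0.0017] [ 0.6117 -0.0087]
exit_spot [None, None]
plunger_top [array([318. , 258.6,   0.7]), array([267.9, 143.7,   0.6])]
   tri [0.6858 0.0162 0.0737] [np.float64(0.001039911422206806), np.float64(0.0010399114222067985)] z0: [0.6307 0.0421] [0.7092 0.0156]
square_mat [array([362.6, 207.2,   0.9]), array([192.7, 224.5,   0.9])]
   tri [0.5085 0.2015 0.001 ] [np.float64(0.00012601182237819973), np.float64(0.0001260118223781235)] z0: [0.5076 0.2019] [0.5086 0.2018]
round_mat [array([193.7, 225.8,   0.7]), array([364.5, 244.4,   0.6])]
   tri [ 0.4536 -0.2107 -0.0021] [np.float64(0.005414742135859492), np.float64(0.005414742135859536)] z0: [ 0.4581 -0.2057] [ 0.4521 -0.2155]
cap_top [array([296.2, 251.6,   0.6]), array([434.2, 252.7,   0.7])]
   tri [ 0.5454 -0.1639  0.1448] [np.float64(0.19451868915239762), np.float64(0.19451868915239748)] z0: [0.5983 0.0017] [ 0.4274 -0.3891]
whetstone [array([423. 
[... 1438 characters left out ...]
4), 5.194429397583008)
[array([0.4703, 0.2469]), array([0.5519, 0.2407]), array([0.5431, 0.1605]), array([0.4618, 0.1675])] [0.5082 0.2041 0.    ]
dispenser S 0.83 1657 307.0 265.73445986722993 ((307.0032043457031, 262.3927001953125), (63.77526092529297, 35.18634796142578), 68.49856567382812)
dispenser T 0.78 950 271.10105263157897 156.0884210526316 ((270.4090270996094, 161.18035888671875), (54.42329788208008, 27.888717651367188), 88.15238952636719)
plunger_top S 0.49 232 315.76293103448273 258.87068965517244 ((315.2500305175781, 258.7500305175781), (15.55634880065918, 17.677669525146484), 45.0)
plunger_top T 0.62 162 269.75308641975306 140.60493827160494 ((269.5, 141.0), (14.0, 13.0), 90.0)
```

View pics/cs1.png

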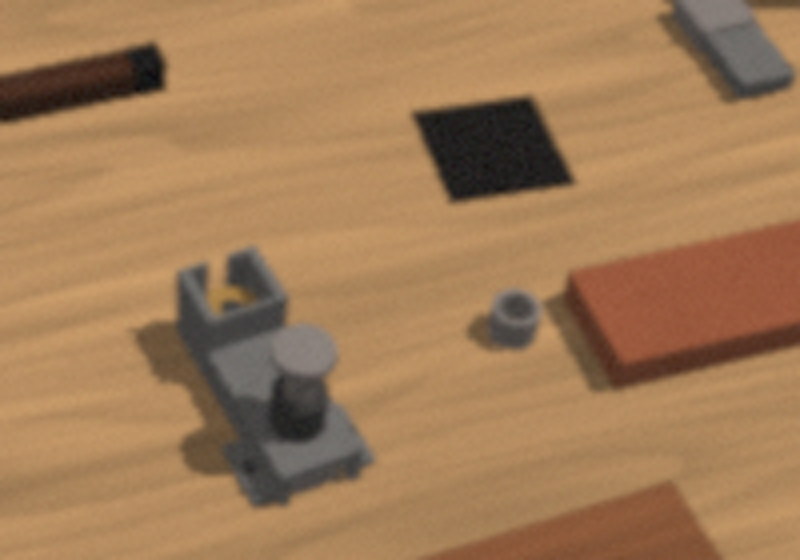

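View pics/ct1.png

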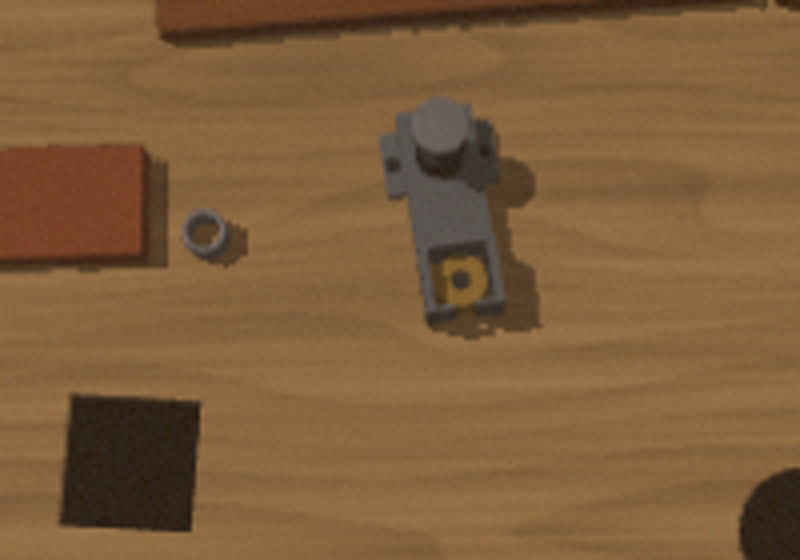

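```bash
python3 - <<'E'
from look import *
from scipy.optimize import least_squares
np.set_printoptions(precision=4,suppress=True)
S=grab_frame("scene");T=grab_frame("top")
sc=lambda u,v:(240+u/4,170+v/4)
tc=lambda u,v:(160+u/4,110+v/4)
print(tri((S,T),(sc(304,350),tc(440,124))))
h=.0205
obs=[(S,(.08,0,.085),sc(304,350),1),(T,(.08,0,.085),tc(440,124),1),(T,(0,0,.03),tc(462,280),1),
(S,(-h,h,.05),sc(257,250),1.5),(S,(-h,-h,.05),sc(182,272),1.5),(S,(h,h,.05),sc(286,298),1.5),
(T,(h,h,.05),tc(426,247),1.5),(T,(h,-h,.05),tc(490,238),1.5)]
def W(a,X):
    c,s=np.cos(a[2]),np.sin(a[2]);return np.array([a[0]+c*X[0]-s*X[1],a[1]+s*X[0]+c*X[1],X[2]])
f=lambda a:np.concatenate([(proj(p,W(a,X))-uv)/w for p,X,uv,w in obs])
r=least_squares(f,[.61,-.005,.2],loss="soft_l1");a=r.x
print(a,np.degrees(a[2]));print(f(a).reshape(-1,2))
print("plunger",W(a,(.08,0,.085)),"exit",W(a,(-.062,0,0)))
for nm,p,(x,y) in(("s",S,(240,170)),("t",T,(160,110))):
    im=cv2.resize(p["color"][y:y+140,x:x+200],None,fx=4,fy=4,interpolation=cv2.INTER_CUBIC)
    def d(X,col): q=(proj(p,X)-(x,y))*4+1.5; cv2.circle(im,tuple(int(v) for v in q),4,col,-1)
    for X in[(sx*h,sy*h,z) for sx in(1,-1) for sy in(1,-1) for z in(0,.05)]: d(W(a,X),(0,255,0))
    for t in np.linspace(0,6.28,24): d(W(a,(.08+.017*np.cos(t),.017*np.sin(t),.085)),(0,0,255)); d(W(a,(-.062+.016*np.cos(t),.016*np.sin(t),.0)),(255,0,0))
    cv2.imwrite(f"pics/f{nm}1.png",im)
# mat corners
for p,q in((S,[sc(413,113),sc(533,97),sc(574,183),sc(452,201)]),(T,[tc(71,396),tc(200,403),tc(191,530),tc(60,523)])):
    P=np.array([onz(p,u)[:2] for u in q]);print(P.mean(0),np.linalg.norm(np.diff(P,axis=0),axis=1));print(P)
E
```

```text
(array([0.6891, 0.0108, 0.0828]), [np.float64(0.0004759683679445805), np.float64(0.00047596836794449666)])
[0.6098 0.0001 0.1288] 7.378992213476201
[[-0.3588 -0.6288]
 [-0.019  -0.3893]
 [-0.571  -0.3355]
 [-1.2365 -0.7046]
 [-0.1123 -0.711 ]
 [-0.5549 -0.0013]
 [-0.9422 -0.7662]
 [-0.1158 -0.8957]]
plunger [0.6891 0.0103 0.085 ] exit [ 0.5483 -0.0079  0.    ]
[0.507  0.2038] [0.079  0.0769 0.0773]
[[0.4652 0.1676]
 [0.4719 0.2463]
 [0.5485 0.2391]
 [0.5425 0.1621]]
[0.5058 0.202 ] [0.0794 0.0776 0.0797]
[[0.5474 0.2389]
 [0.5416 0.1598]
 [0.4642 0.165 ]
 [0.4698 0.2445]]
```

```bash
cat > go.py <<'E'
import sys
from look import *
from scipy.spatial.transform import Rotation as R
def go(x,y,z,yaw):
    s=state();q=s["orientation"];M=R.from_quat([q[1],q[2],q[3],q[0]])
    a=np.radians(yaw);X=np.array([np.cos(a),np.sin(a),0]);Z=np.array([0,0,-1.]);G=R.from_matrix(np.c_[X,np.cross(Z,X),Z])
    t=M.inv().apply(np.array([x,y,z])-s["tool_pos"])/.04
    r=np.degrees((M.inv()*G).as_rotvec())/6
    print("pos",s["tool_pos"].round(4),"yaw",np.degrees(np.arctan2(*M.as_matrix()[[1,0],0])).round(2),"F",s["contact_force"].round(1),"w",round(s["grip_width"],4),"t",s["t"])
    print("trans",t.round(3),"dr",r.round(3))
if __name__=="__main__": go(*map(float,sys.argv[1:5]))
E
python3 go.py .689 .0105 .13 101.2
```

```text
pos [0.3056 0.6019 0.2074] yaw 153.08 F [ 0.8 -0.2  0.2] w 0.0856 t 1.7
trans [-15.24   -8.843   1.934] dr [ 0.    -0.     8.647]
```

View pics/ft1.png

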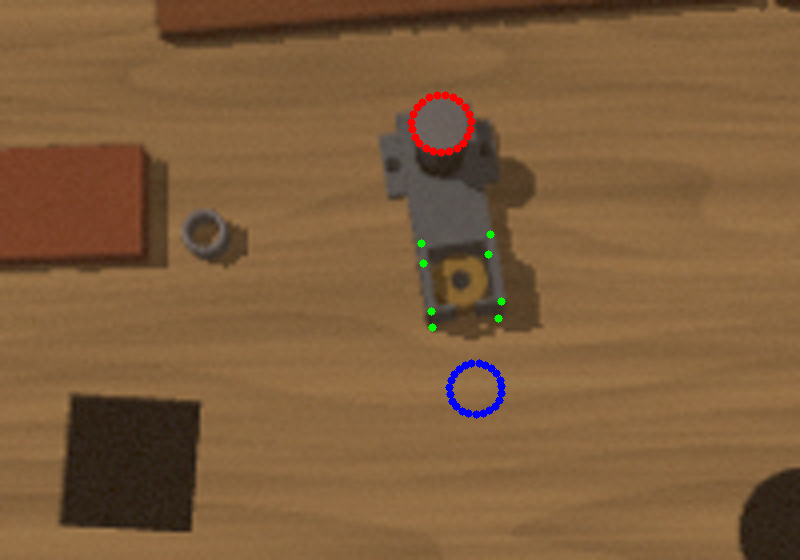

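View pics/fs1.png

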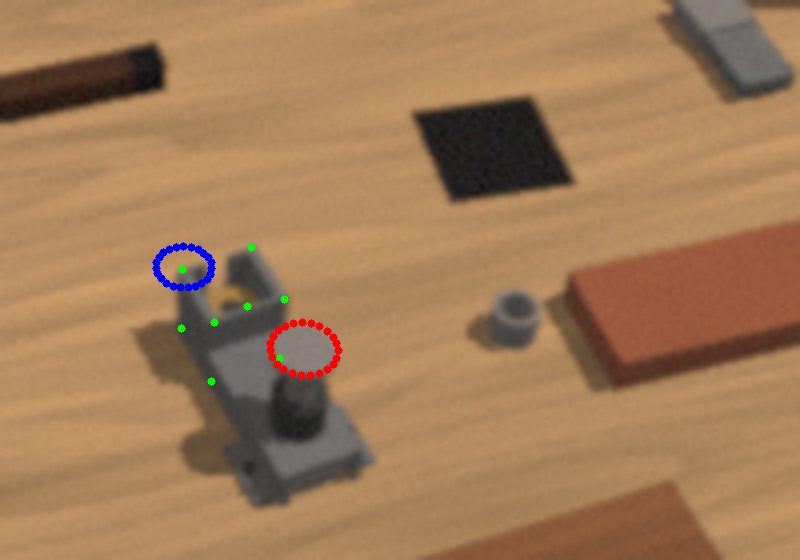

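The overlays fit the plunger head (top crop 440,124) and the magazine corners to within about 1–2 px. I'll move above the plunger with the fingers shut.

```bash
python3 -m crank '[{"hand":-1,"translation":[-0.8,-0.5,0],"dr":[0,0,0.5]},{"hand":-1,"translation":[-1.8,-1.0,0],"dr":[0,0,1]},{"hand":-1,"translation":[-3,-1.7,0],"dr":[0,0,1.7]},{"hand":-1,"translation":[-4.2,-2.4,0],"dr":[0,0,2.4]},{"hand":-1,"translation":[-5.4,-3.1,0],"dr":[0,0,3.1]},{"hand":-1,"translation":[-6.6,-3.8,0],"dr":[0,0,3.8]},{"hand":-1,"translation":[-7.8,-4.5,0],"dr":[0,0,4.5]},{"hand":-1,"translation":[-9,-5.2,0],"dr":[0,0,5.2]},{"hand":-1,"translation":[-10.2,-5.9,0],"dr":[0,0,5.9]},{"hand":-1,"translation":[-11.4,-6.6,0.3],"dr":[0,0,6.6]},{"hand":-1,"translation":[-12.6,-7.3,0.6],"dr":[0,0,7.3]},{"hand":-1,"translation":[-13.7,-7.95,0.9],"dr":[0,0,7.9]},{"hand":-1,"translation":[-14.6,-8.45,1.2],"dr":[0,0,8.4]},{"hand":-1,"translation":[-15.1,-8.75,1.5],"dr":[0,0,8.65]},{"hand":-1,"translation":[-15.24,-8.84,1.6],"dr":[0,0,8.65]},{"hand":-1,"translation":[-15.24,-8.84,1.6],"dr":[0,0,8.65]},{"hand":-1,"translation":[-15.24,-8.84,1.6],"dr":[0,0,8.65]}]'; python3 go.py .689 .0105 .095 101.2
python3 - <<'E'
from look import *
for n in("scene","top"):
    cv2.imwrite(f"pics/{n}2.png",grab_frame(n)["color"])
E
```

```text
t: 3.82
tool_pos: [0.6888, 0.012, 0.1441]
orientation: [0.0, 0.634, 0.773, 0.0]
contact_force: [0.5, -1.2, 0.1]
grip_width: -0.0002
pos [0.6888 0.012  0.1441] yaw 101.28 F [ 0.5 -1.2  0.1] w -0.0002 t 3.825
trans [-0.039 -0.004  1.227] dr [ 0.006 -0.003  0.013]
```

View pics/scene2.png

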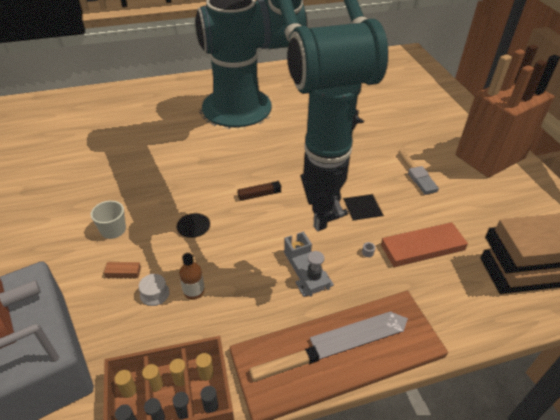

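View pics/top2.png

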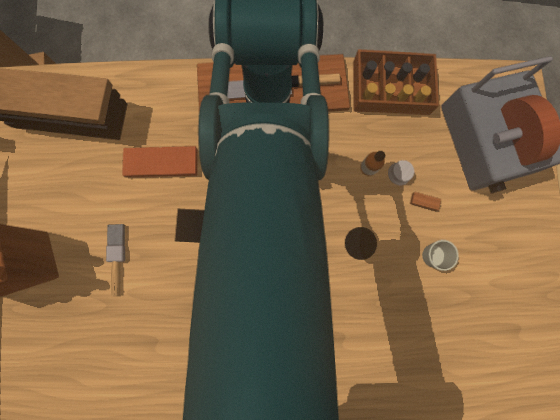

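```bash
python3 -m crank '[{"hand":-1,"translation":[-0.02,0,0.4],"dr":[0,0,0]},{"hand":-1,"translation":[-0.04,0,0.8],"dr":[0,0,0]},{"hand":-1,"translation":[-0.04,0,1.15],"dr":[0,0,0]},{"hand":-1,"translation":[-0.04,0,1.2],"dr":[0,0,0]}]'; python3 go.py .689 .0105 .0585 101.2
python3 - <<'E'
from look import *
p=grab_frame("scene");print(proj(p,state()["tool_pos"]))
cv2.imwrite(f"pics/s3.png",cv2.resize(p["color"][170:310,240:440],None,fx=4,fy=4,interpolation=cv2.INTER_CUBIC))
E
```

```text
t: 4.42
tool_pos: [0.6876, 0.0103, 0.0934]
orientation: [-0.001, 0.634, 0.773, -0.001]
contact_force: [-0.1, 0.6, 0.4]
grip_width: -0.0001
pos [0.6876 0.0103 0.0934] yaw 101.27 F [-0.1  0.6  0.4] w -0.0001 t 4.425
trans [-0.004  0.039  0.873] dr [-0.031 -0.009  0.012]
[315.7797307  253.57400053]
```

View pics/s3.png

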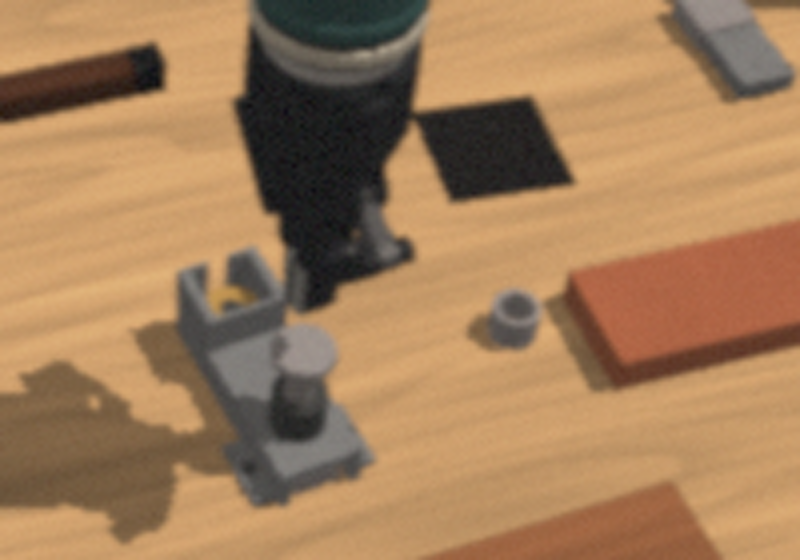

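```bash
python3 - <<'E'
from look import *
p=grab_frame("scene");s=state();print(s["grip_width"],s["tool_pos"])
q=s["orientation"];from scipy.spatial.transform import Rotation as R
M=R.from_quat([q[1],q[2],q[3],q[0]])
c=p["color"][165:270,270:410].astype(float)
c=(255*(c/255)**.45).astype(np.uint8)
im=cv2.resize(c,None,fx=5.7,fy=5.7,interpolation=cv2.INTER_CUBIC)
for z in(0,-.03,-.07):
  for v,col in(((0,0,z),(0,0,255)),((.011,0,z),(0,255,0)),((-.011,0,z),(0,160,0)),((0,.0145,z),(255,0,0)),((0,-.0145,z),(255,255,0))):
    u=(proj(p,s["tool_pos"]+M.apply(v))-(270,165))*5.7
    cv2.circle(im,tuple(int(k) for k in u),5,col,-1)
cv2.imwrite("pics/s4.png",im)
E
```

```text
-0.00010264898428043695 [0.6888857  0.0103004  0.09530284]
```

View pics/s4.png

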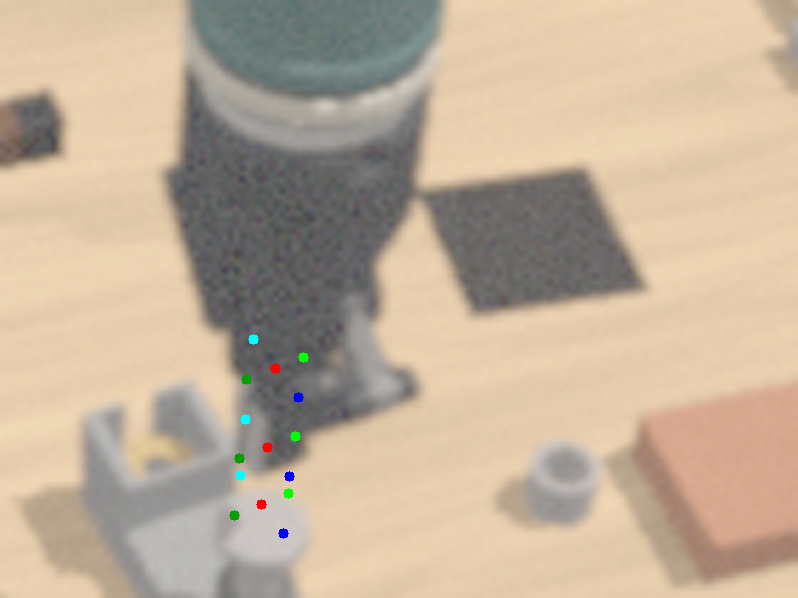

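The picture disagrees with the reported tool: the visible finger tips at crop (265,465) and (400,385) look spread apart, although the width reads 0. I'll check before pressing anything.

```bash
python3 -m crank '[{"hand":-1,"translation":[0,0,-0.5],"dr":[0,0,0]},{"hand":-1,"translation":[0,0,-1],"dr":[0,0,0]},{"hand":-1,"translation":[0,0,-1.2],"dr":[0,0,0]}]'; python3 - <<'E'
from look import *
s=state();print(s["q"].round(3),s["tool_pos"],s["orientation"],s["grip_width"],s["t"])
for n in("scene",):
    p=grab_frame(n);c=p["color"]
    c=(255*(c/255.)**.45).astype(np.uint8)[60:270,230:430]
    cv2.imwrite("pics/s5.png",cv2.resize(c,None,fx=2.8,fy=2.8,interpolation=cv2.INTER_CUBIC))
E
```

```text
t: 4.9
tool_pos: [0.6913, 0.0102, 0.1477]
orientation: [0.002, 0.634, 0.773, 0.002]
contact_force: [-0.1, 0.4, 0.4]
grip_width: 0.0001
[-0.021  0.33   1.632  0.     1.174 -0.218] [0.69125378 0.01022273 0.14774559] [0.00220828 0.634251   0.77312177 0.00187816] 0.00012700977573022203 4.9
```

View pics/s5.png

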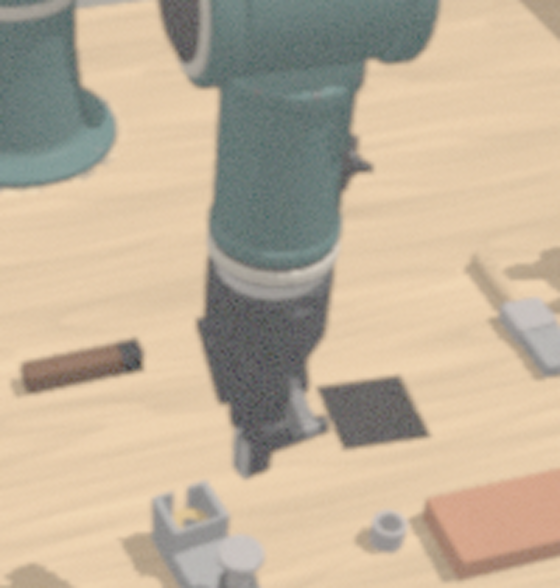

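```bash
python3 -m crank '[{"hand":0,"translation":[0,0,0],"dr":[0,0,0]},{"hand":0,"translation":[0,0,0],"dr":[0,0,0]},{"hand":0,"translation":[0,0,0],"dr":[0,0,0]},{"hand":0,"translation":[0,0,0],"dr":[0,0,0]}]'; python3 - <<'E'
from look import *
s=state();print(s["q"].round(3),s["grip_width"],s["t"])
p=grab_frame("scene");c=p["color"]
c=(255*(c/255.)**.45).astype(np.uint8)[60:270,230:430]
im=cv2.resize(c,None,fx=2.8,fy=2.8,interpolation=cv2.INTER_CUBIC)
cv2.circle(im,tuple(int(k) for k in (proj(p,s["tool_pos"])-(230,60))*2.8),4,(0,0,255),-1)
cv2.imwrite("pics/s6.png",im)
E
```

```text
t: 5.45
tool_pos: [0.6909, 0.0102, 0.1473]
orientation: [0.002, 0.634, 0.773, 0.002]
contact_force: [0.5, -0.2, 0.4]
grip_width: 0.0427
[-0.021  0.33   1.632  0.     1.175 -0.218] 0.042705966546974033 5.45
```

View pics/s6.png

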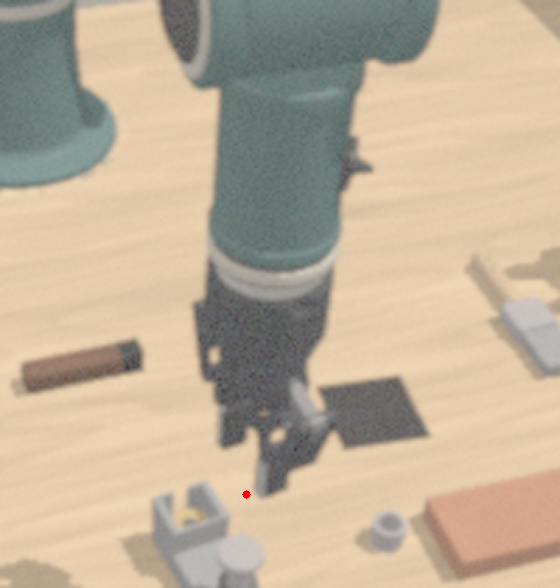

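```bash
python3 - <<'E'
from look import *
p=grab_frame("scene");T=grab_frame("top")
P=np.array([.689,.0105,.085])
sh=onz(T,(160+518/4,110+185/4));L=(sh-P)/.085;print(sh,L)
im=cv2.imread("pics/s3.png")
im=(255*(im/255.)**.6).astype(np.uint8)
for X,col in((P,(0,255,0)),((.688,.0103,.0945),(0,0,255)),((.688,.0103,.1135),(255,0,0)),((.669,.0103,.0945),(255,255,0))):
    X=np.array(X);Q=X+L*X[2]
    for k in(X,Q):
        cv2.circle(im,tuple(int(v) for v in (proj(p,k)-(240,170))*4+1.5),5,col,2)
cv2.imwrite("pics/s7.png",im)
c=cv2.imread("pics/scene0.png")[0:90,420:560]
s0=np.array([.3056,.6019,.2074]);im=cv2.resize((255*(c/255.)**.45).astype(np.uint8),None,fx=5.5,fy=5.5,interpolation=cv2.INTER_CUBIC)
for v in(0,.0425,-.0425):
  for dz in(0,.013):
    X=s0+v*np.array([.4527,.8917,0])+np.array([0,0,dz]);u=(proj(p,X)-(420,0))*5.5;print(u/5.5)
    cv2.circle(im,tuple(int(k) for k in u),5,(0,0,255) if dz else (255,0,0),-1)
cv2.imwrite("pics/s8.png",im)
E
```

```text
[ 0.67575845 -0.03783659  0.        ] [-0.15578293 -0.56866571 -1.        ]
[63.70626221 69.48188014]
[65.24453729 64.93228988]
[80.49944246 71.22816237]
[82.16551629 66.67424903]
[47.03680506 67.74854909]
[48.44912024 63.20334617]
```

View pics/s7.png

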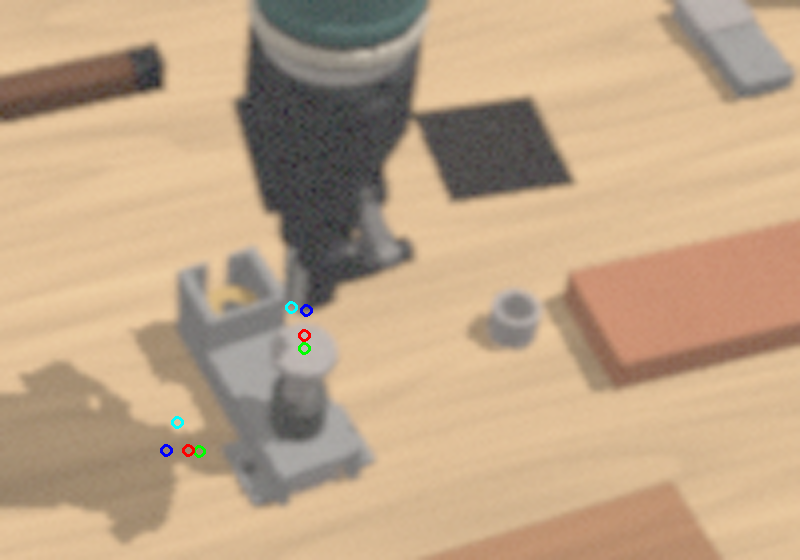

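View pics/s8.png

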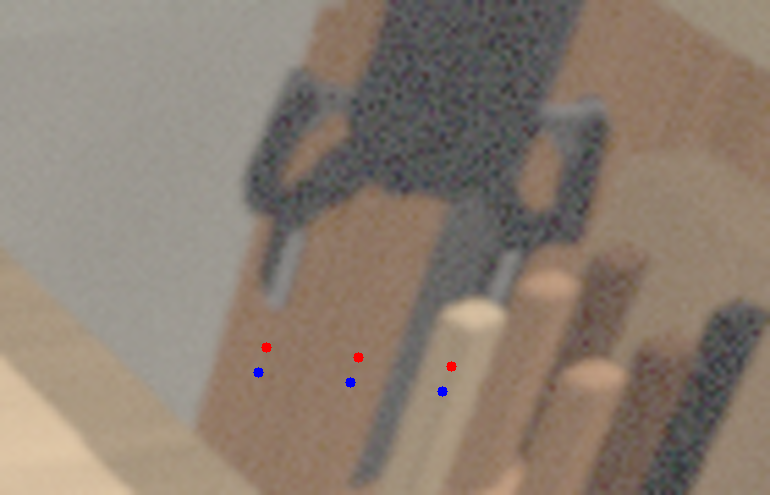

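The shadow and the start picture both suggest the visible tips end about 18 mm above the reported TCP. The plunger's own contact force will settle that, so I'll descend gently.

```bash
python3 go.py .689 .0105 .09 101.2; python3 -m crank '[{"hand":-1,"translation":[0,-0.04,0.3],"dr":[0,0,0]},{"hand":-1,"translation":[0,-0.05,0.7],"dr":[0,0,0]},{"hand":-1,"translation":[0,-0.05,1.1],"dr":[0,0,0]},{"hand":-1,"translation":[0,-0.05,1.4],"dr":[0,0,0]},{"hand":-1,"translation":[0,-0.05,1.44],"dr":[0,0,0]}]'; python3 go.py .689 .0105 .084 101.2
```

```text
pos [0.6911 0.0103 0.1476] yaw 101.27 F [ 0.8 -0.2  0.1] w 0.0428 t 5.6
trans [ 0.018 -0.058  1.44 ] dr [0.051 0.009 0.012]
t: 6.22
tool_pos: [0.6882, 0.0098, 0.0878]
orientation: [0.001, 0.634, 0.773, 0.001]
contact_force: [-0.4, -0.0, 0.1]
grip_width: 0.0002
pos [0.6882 0.0098 0.0878] yaw 101.27 F [-0.4 -0.   0.1] w 0.0002 t 6.225
trans [0.012 0.023 0.096] dr [0.021 0.002 0.011]
```

```bash
python3 -m crank '[{"hand":-1,"translation":[0.01,0.02,0.08],"dr":[0,0,0]},{"hand":-1,"translation":[0.01,0.02,0.14],"dr":[0,0,0]}]'; python3 go.py .689 .0105 .079 101.2;python3 -m crank '[{"hand":-1,"translation":[0,0,0.05],"dr":[0,0,0]},{"hand":-1,"translation":[0,0,0.09],"dr":[0,0,0]}]'; python3 go.py .689 .0105 .079 101.2
```

```text
t: 6.48
tool_pos: [0.6893, 0.0105, 0.0825]
orientation: [0.001, 0.634, 0.773, 0.001]
contact_force: [-0.6, 0.4, 0.7]
grip_width: -0.0
pos [0.6893 0.0105 0.0825] yaw 101.27 F [-0.6  0.4  0.7] w -0.0 t 6.475
trans [ 0.001 -0.007  0.087] dr [0.027 0.003 0.012]
t: 6.72
tool_pos: [0.6895, 0.0105, 0.0792]
orientation: [0.001, 0.634, 0.773, 0.001]
contact_force: [-0.1, 0.4, 0.2]
grip_width: 0.0
pos [0.6895 0.0105 0.0792] yaw 101.28 F [-0.1  0.4  0.2] w 0.0 t 6.725
trans [ 0.002 -0.013  0.004] dr [0.033 0.005 0.013]
```

No contact at 0.079, so the offset is real. I'll keep descending.

```bash
python3 -m crank '[{"hand":-1,"translation":[0,0,0.06],"dr":[0,0,0]},{"hand":-1,"translation":[0,0,0.12],"dr":[0,0,0]},{"hand":-1,"translation":[0,0,0.16],"dr":[0,0,0]}]'; python3 -m crank '[{"hand":-1,"translation":[0,0,0.05],"dr":[0,0,0]},{"hand":-1,"translation":[0,0,0.08],"dr":[0,0,0]}]' ; python3 go.py .689 .0105 .079 101.2
python3 - <<'E'
from look import *
p=grab_frame("scene")
cv2.imwrite(f"pics/s9.png",cv2.resize((255*(p["color"]/255.)**.5).astype(np.uint8)[170:310,240:440],None,fx=4,fy=4,interpolation=cv2.INTER_CUBIC))
E
```

```text
t: 7.1
tool_pos: [0.6895, 0.0105, 0.0726]
orientation: [0.001, 0.634, 0.773, 0.001]
contact_force: [0.1, 0.6, -0.3]
grip_width: 0.0001
t: 7.35
tool_pos: [0.6894, 0.0105, 0.0691]
orientation: [0.001, 0.634, 0.773, 0.001]
contact_force: [-0.6, 0.3, 0.2]
grip_width: 0.0006
pos [0.6894 0.0105 0.0691] yaw 101.28 F [-0.6  0.3  0.2] w 0.0006 t 7.35
trans [ 0.002 -0.008 -0.248] dr [0.029 0.004 0.013]
```

View pics/s9.png

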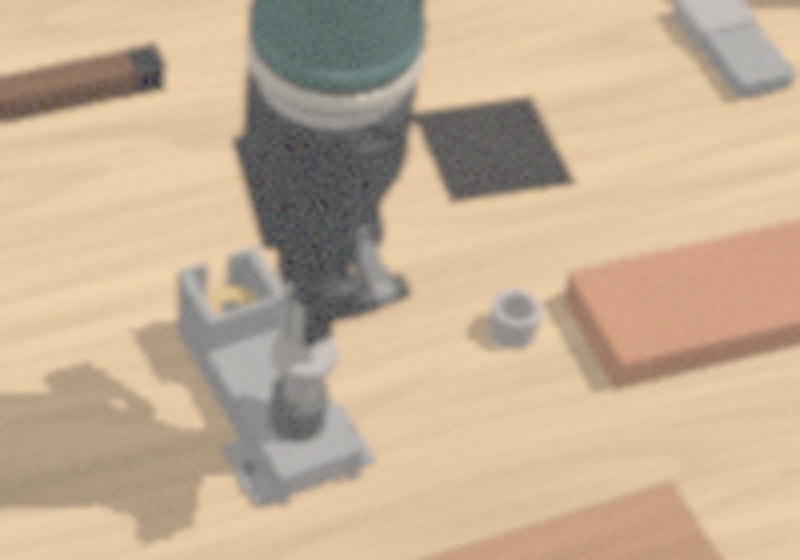

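The tip is now just on the head's centre (crop 305,345), so the tips really end about 17–18 mm above the reported TCP. I'll press down in stages.

```bash
python3 -m crank '[{"hand":-1,"translation":[0,0,0.06],"dr":[0,0,0]},{"hand":-1,"translation":[0,0,0.12],"dr":[0,0,0]},{"hand":-1,"translation":[0,0,0.12],"dr":[0,0,0]}]';  python3 -m crank '[{"hand":-1,"translation":[0,0,0.08],"dr":[0,0,0]},{"hand":-1,"translation":[0,0,0.16],"dr":[0,0,0]},{"hand":-1,"translation":[0,0,0.2],"dr":[0,0,0]}]'
```

```text
t: 7.78
tool_pos: [0.689, 0.0105, 0.0637]
orientation: [0.001, 0.634, 0.773, 0.001]
contact_force: [-0.1, 0.5, 0.2]
grip_width: 0.0
t: 8.15
tool_pos: [0.6895, 0.0105, 0.0569]
orientation: [0.001, 0.634, 0.773, 0.001]
contact_force: [-2.2, -0.5, 6.5]
grip_width: -0.0002
```

```bash
python3 -m crank '[{"hand":-1,"translation":[0,0,0.1],"dr":[0,0,0]},{"hand":-1,"translation":[0,0,0.2],"dr":[0,0,0]},{"hand":-1,"translation":[0,0,0.3],"dr":[0,0,0]}]';  python3 -m crank '[{"hand":-1,"translation":[0,0,0.08],"dr":[0,0,0]},{"hand":-1,"translation":[0,0,0.1],"dr":[0,0,0]}]'
```

```text
t: 8.52
tool_pos: [0.6895, 0.0105, 0.0463]
orientation: [0.001, 0.634, 0.773, 0.001]
contact_force: [-4.5, -0.1, 8.6]
grip_width: -0.0002
t: 8.78
tool_pos: [0.6895, 0.0105, 0.0438]
orientation: [0.001, 0.634, 0.773, 0.001]
contact_force: [-3.5, 0.0, 9.1]
grip_width: 0.0
```

```bash
python3 -m crank '[{"hand":-1,"translation":[0,0,0.08],"dr":[0,0,0]},{"hand":-1,"translation":[0,0,0.12],"dr":[0,0,0]}]';  python3 -m crank '[{"hand":-1,"translation":[0,0,0.05],"dr":[0,0,0]},{"hand":-1,"translation":[0,0,0.08],"dr":[0,0,0]}]'
```

```text
t: 9.02
tool_pos: [0.6895, 0.0105, 0.0408]
orientation: [0.001, 0.634, 0.773, 0.001]
contact_force: [-4.6, 0.7, 9.2]
grip_width: 0.0
t: 9.28
tool_pos: [0.6895, 0.0105, 0.0394]
orientation: [0.001, 0.634, 0.773, 0.001]
contact_force: [-5.2, 0.2, 10.1]
grip_width: -0.0003
```

```bash
python3 - <<'E'
from look import *
p=grab_frame("scene")
cv2.imwrite(f"pics/s10.png",cv2.resize((255*(p["color"]/255.)**.5).astype(np.uint8)[170:310,240:440],None,fx=4,fy=4,interpolation=cv2.INTER_CUBIC))
E
```

```text
(no output)
```

View pics/s10.png

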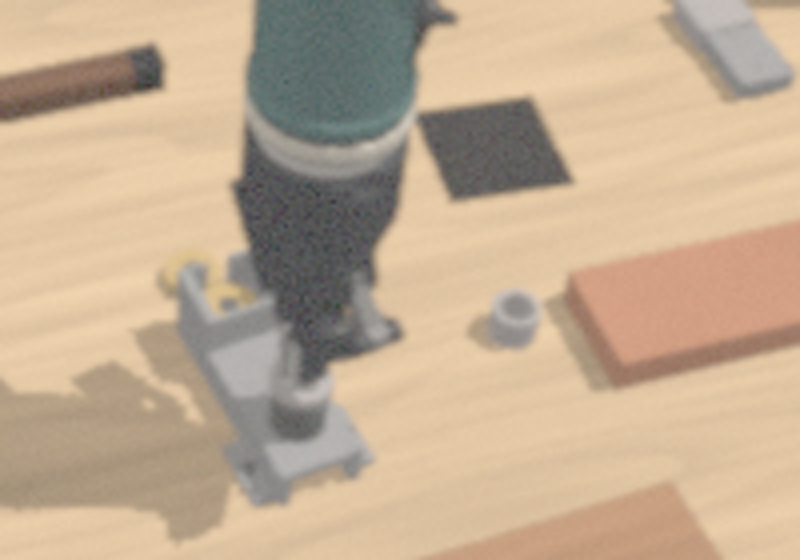

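The ejected cap shows at crop (185,270), in front of the magazine. I'll carry on to the stop.

```bash
python3 -m crank '[{"hand":-1,"translation":[0,0,0.04],"dr":[0,0,0]},{"hand":-1,"translation":[0,0,0.07],"dr":[0,0,0]}]';  python3 -m crank '[{"hand":-1,"translation":[0,0,0.04],"dr":[0,0,0]},{"hand":-1,"translation":[0,0,0.06],"dr":[0,0,0]}]'
```

```text
t: 9.57
tool_pos: [0.6895, 0.0105, 0.0383]
orientation: [0.001, 0.634, 0.773, 0.001]
contact_force: [-4.7, -0.2, 9.7]
grip_width: 0.0001
t: 9.82
tool_pos: [0.6895, 0.0105, 0.0376]
orientation: [0.001, 0.634, 0.773, 0.001]
contact_force: [-4.3, -0.3, 9.9]
grip_width: 0.0006
```

```bash
python3 -m crank '[{"hand":-1,"translation":[0,0,0.08],"dr":[0,0,0]},{"hand":-1,"translation":[0,0,0.12],"dr":[0,0,0]},{"hand":-1,"translation":[0,0,0.12],"dr":[0,0,0]}]';  python3 -m crank '[{"hand":-1,"translation":[0,0,0.08],"dr":[0,0,0]},{"hand":-1,"translation":[0,0,0.12],"dr":[0,0,0]},{"hand":-1,"translation":[0,0,0.12],"dr":[0,0,0]}]'
```

```text
t: 10.2
tool_pos: [0.6896, 0.0105, 0.0361]
orientation: [0.001, 0.634, 0.773, 0.001]
contact_force: [-7.9, -0.3, 16.0]
grip_width: -0.0002
t: 10.58
tool_pos: [0.6896, 0.0105, 0.036]
orientation: [0.001, 0.634, 0.773, 0.001]
contact_force: [-11.3, 0.3, 22.1]
grip_width: 0.0002
```

The plunger stopped firmly at TCP z = 0.036, with the force rising to 22 N. The true tips are therefore about 24 mm above the reported TCP. Now I lift straight up and look.

```bash
python3 -m crank '[{"hand":-1,"translation":[0,0,-0.2],"dr":[0,0,0]},{"hand":-1,"translation":[0,0,-0.4],"dr":[0,0,0]},{"hand":-1,"translation":[0,0,-0.6],"dr":[0,0,0]},{"hand":-1,"translation":[0,0,-0.8],"dr":[0,0,0]},{"hand":-1,"translation":[0,0,-1.2],"dr":[0,0,0]},{"hand":-1,"translation":[0,0,-1.8],"dr":[0,0,0]},{"hand":-1,"translation":[0,0,-2.4],"dr":[0,0,0]},{"hand":-1,"translation":[0,0,-2.8],"dr":[0,0,0]},{"hand":-1,"translation":[0,0,-2.8],"dr":[0,0,0]}]'; python3 go.py .553 -.1 .12 101
python3 - <<'E'
from look import *
p=grab_frame("scene")
cv2.imwrite(f"pics/s11.png",cv2.resize((255*(p["color"]/255.)**.5).astype(np.uint8)[170:310,240:440],None,fx=4,fy=4,interpolation=cv2.INTER_CUBIC))
E
```

```text
t: 11.7
tool_pos: [0.6906, 0.0105, 0.1501]
orientation: [0.003, 0.634, 0.773, 0.002]
contact_force: [0.4, 0.6, 0.6]
grip_width: 0.0001
pos [0.6906 0.0105 0.1501] yaw 101.3 F [0.4 0.6 0.6] w 0.0001 t 11.7
trans [-2.033 -3.919  0.732] dr [0.06  0.014 0.05 ]
```

View pics/s11.png

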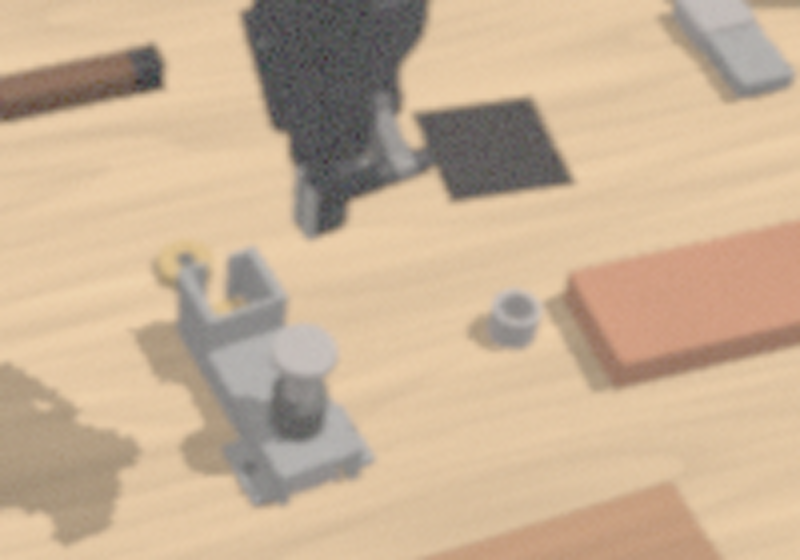

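```bash
python3 go.py .565 -.17 .12 101.2; python3 -m crank '[{"hand":-0.53,"translation":[-0.6,-0.4,0],"dr":[0,0,0]},{"hand":-0.53,"translation":[-1.4,-1.1,0],"dr":[0,0,0]},{"hand":-0.53,"translation":[-2.3,-2,0],"dr":[0,0,0]},{"hand":-0.53,"translation":[-3.2,-2.9,0.2],"dr":[0,0,0]},{"hand":-0.53,"translation":[-3.7,-3.6,0.5],"dr":[0,0,0]},{"hand":-0.53,"translation":[-3.8,-3.9,0.7],"dr":[0,0,0]},{"hand":-0.53,"translation":[-3.8,-3.9,0.7],"dr":[0,0,0]}]'; 
python3 - <<'E'
from look import *
s=state();print(s["tool_pos"])
p=grab_frame("scene");q=grab_frame("top")
cv2.imwrite("pics/s12.png",cv2.resize((255*(p["color"]/255.)**.5).astype(np.uint8)[150:290,200:400],None,fx=4,fy=4,interpolation=cv2.INTER_CUBIC))
cv2.imwrite("pics/t12.png",cv2.resize((255*(q["color"]/255.)**.6).astype(np.uint8)[110:250,190:390],None,fx=4,fy=4,interpolation=cv2.INTER_CUBIC))
print(proj(p,s["tool_pos"]),proj(q,s["tool_pos"]))
for n in("cap_bottom","plunger_top"):
  for k in(p,q):
    for r in landmark_of(k,n)[:3]: 
        uv=(r["position"][1]*560,r["position"][0]*420);print(n,np.round(uv,1),r["score"],onz(k,uv))
E
```

```text
pos [0.6897 0.0105 0.1486] yaw 101.3 F [ 0.2 -0.4 -0.6] w -0.0002 t 11.75
trans [-3.814 -3.943  0.703] dr [0.038 0.01  0.016]
t: 12.62
tool_pos: [0.5649, -0.1687, 0.1183]
orientation: [-0.0, 0.635, 0.773, 0.001]
contact_force: [-0.0, -0.3, 0.0]
grip_width: 0.0201
[ 0.5649394  -0.16867231  0.11829081]
[213.78178064 219.54139719] [353.34739712 189.8293918 ]
cap_bottom [287.1 237.2] 0.51 [ 5.51634412e-01 -5.37209100e-03 -1.11022302e-16]
cap_bottom [280.3 202.7] 0.6 [ 0.55853764 -0.01232988  0.        ]
cap_bottom [271.5 179.5] 0.31 [0.61700259 0.0082084  0.        ]
plunger_top [320.3 256.4] 0.55 [ 6.26236724e-01  4.91495865e-02 -1.11022302e-16]
plunger_top [270.7 141.3] 0.74 [0.71534698 0.00848593 0.        ]
```

View pics/s12.png

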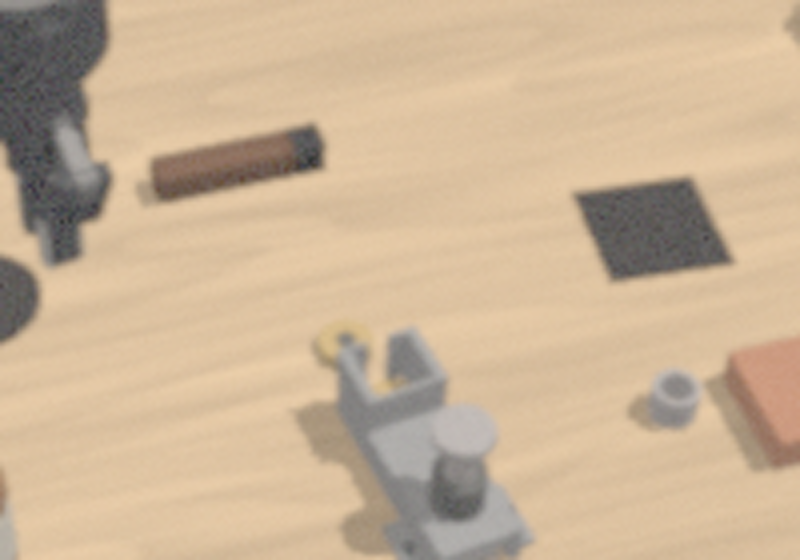

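View pics/t12.png

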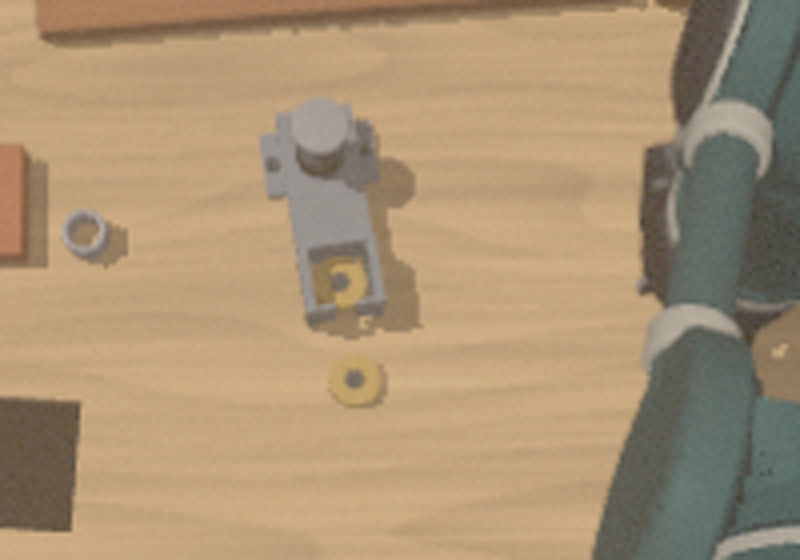

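Top crop (355,380) and scene crop (345,340) show the ejected cap flat and alone in front of the magazine. The plunger is up and the other two caps are in the magazine.

```bash
python3 - <<'E'
from look import *
p=grab_frame("scene");q=grab_frame("top")
a=(200+345.5/4-.4,150+340/4-.4);b=(190+355/4-.4,110+380/4-.4)
print(tri((p,q),(a,b)),onz(p,a,.01),onz(q,b,.01))
m=np.array([.5064,.203]);c=onz(q,b,.01)[:2];c=(c+onz(p,a,.01)[:2])/2;d=m-c;L=np.linalg.norm(d);d/=L
print(c,"L",L,"yaw",np.degrees(np.arctan2(d[1],d[0])), "stage",c-d*.055,"end",m-d*.0235)
E
```

```text
(array([ 0.55210334, -0.00786347,  0.01025274]), [np.float64(0.0005877285031898219), np.float64(0.0005877285031899531)]) [ 0.55173312 -0.00836005  0.01      ] [ 0.55231256 -0.00730544  0.01      ]
[ 0.55202284 -0.00783274] L 0.2157125167246982 yaw 102.21017403153947 stage [ 0.56365525 -0.06158855] end [0.51137021 0.18003161]
```

The cap is at (0.552, -0.008) and triangulates to a top height of 10 mm, as it should. I'll stage behind it with the fork (20 mm gap) and descend partway.

```bash
python3 go.py .564 -.068 .02 102.2; python3 -m crank '[{"hand":-0.53,"translation":[0.4,0,0.3],"dr":[0,0,0]},{"hand":-0.53,"translation":[1,0.1,0.7],"dr":[0,0,-0.1]},{"hand":-0.53,"translation":[1.7,0.2,1.2],"dr":[0,0,-0.15]},{"hand":-0.53,"translation":[2.3,0.3,1.7],"dr":[0,0,-0.15]},{"hand":-0.53,"translation":[2.5,0.45,2.2],"dr":[0,0,-0.15]},{"hand":-0.53,"translation":[2.5,0.45,2.45],"dr":[0,0,-0.15]},{"hand":-0.53,"translation":[2.5,0.45,2.45],"dr":[0,0,-0.15]}]'; python3 go.py .564 -.062 -.01 102.2
python3 - <<'E'
from look import *
p=grab_frame("scene");s=state();print(proj(p,s["tool_pos"]),proj(p,s["tool_pos"]+[0,0,.024]))
cv2.imwrite("pics/s13.png",cv2.resize((255*(p["color"]/255.)**.5).astype(np.uint8)[150:290,200:400],None,fx=4,fy=4,interpolation=cv2.INTER_CUBIC))
E
```

```text
pos [ 0.5674 -0.1686  0.1205] yaw 101.36 F [ 0.3  0.5 -0.9] w 0.0196 t 13.025
trans [2.486 0.402 2.511] dr [ 0.044  0.013 -0.14 ]
t: 13.9
tool_pos: [0.5651, -0.0674, 0.0213]
orientation: [0.001, 0.628, 0.779, 0.001]
contact_force: [-0.3, -0.4, 0.4]
grip_width: 0.02
pos [ 0.5651 -0.0674  0.0213] yaw 102.25 F [-0.3 -0.4  0.4] w 0.02 t 13.9
trans [0.137 0.    0.783] dr [0.025 0.009 0.008]
[262.39892877 240.83893051] [262.25829408 233.59276306]
```

View pics/s13.png

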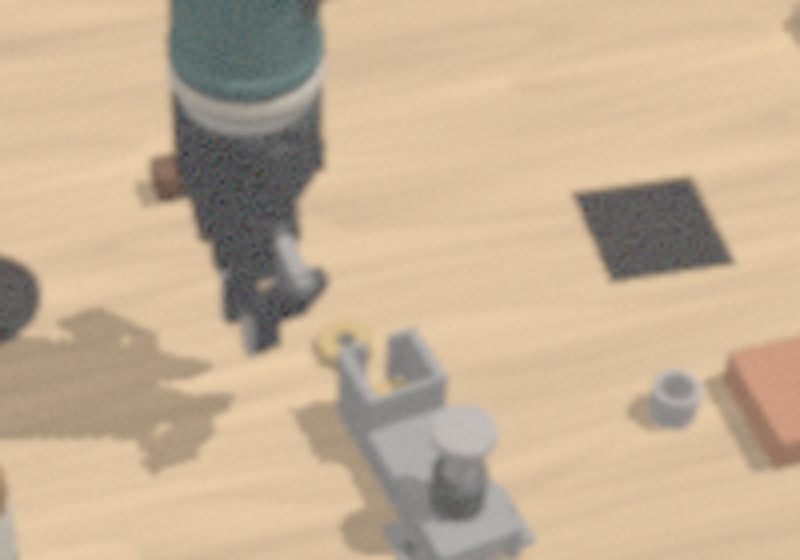

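The near fingertip at crop (258,350) and its separate shadow at (230,400) confirm the tips are about 45 mm up while the TCP reads 21 mm. I'll descend, then feel for the counter.

```bash
python3 -m crank '[{"hand":-0.53,"translation":[0,0,0.3],"dr":[0,0,0]},{"hand":-0.53,"translation":[0,0,0.6],"dr":[0,0,0]},{"hand":-0.53,"translation":[0,0,0.8],"dr":[0,0,0]},{"hand":-0.53,"translation":[0,0,0.85],"dr":[0,0,0]}]';python3 -m crank '[{"hand":-0.53,"translation":[0,0,0.1],"dr":[0,0,0]},{"hand":-0.53,"translation":[0,0,0.12],"dr":[0,0,0]}]'
python3 - <<'E'
from look import *
p=grab_frame("scene")
cv2.imwrite("pics/s14.png",cv2.resize((255*(p["color"]/255.)**.5).astype(np.uint8)[150:290,200:400],None,fx=4,fy=4,interpolation=cv2.INTER_CUBIC))
E
```

```text
t: 14.45
tool_pos: [0.5651, -0.0677, -0.0129]
orientation: [0.001, 0.628, 0.778, 0.001]
contact_force: [0.1, -0.4, 0.2]
grip_width: 0.0199
t: 14.7
tool_pos: [0.5649, -0.0676, -0.0179]
orientation: [0.001, 0.628, 0.778, 0.001]
contact_force: [-0.2, -0.1, -0.4]
grip_width: 0.0206
```

View pics/s14.png

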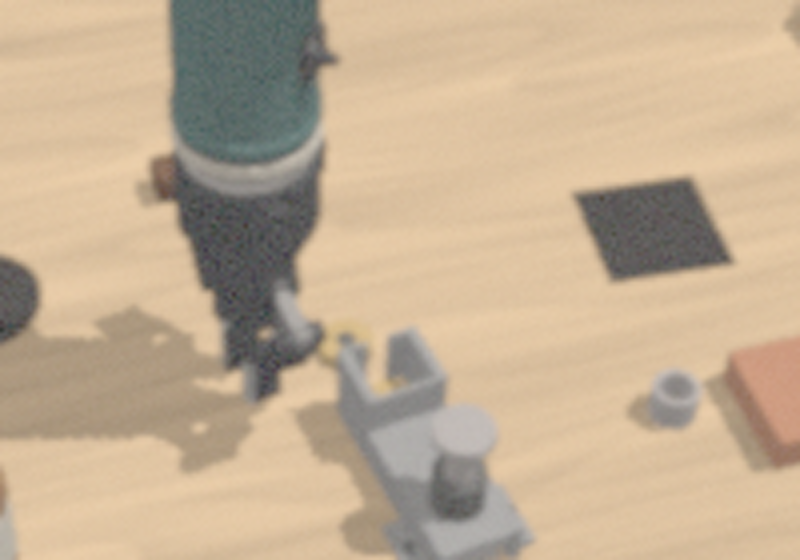

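```bash
for i in 1 2; do python3 -m crank '[{"hand":-0.53,"translation":[0,0,0.04],"dr":[0,0,0]},{"hand":-0.53,"translation":[0,0,0.07],"dr":[0,0,0]}]' | grep -E "pos|force"; done
```

```text
tool_pos: [0.5652, -0.0676, -0.0205]
contact_force: [-0.4, 0.7, -0.7]
tool_pos: [0.5653, -0.0676, -0.0233]
contact_force: [0.2, -1.0, 0.1]
```

```bash
for i in 1 ; do python3 -m crank '[{"hand":-0.53,"translation":[0,0,0.03],"dr":[0,0,0]},{"hand":-0.53,"translation":[0,0,0.05],"dr":[0,0,0]}]' | grep -E "pos|force"; done;python3 - <<'E'
from look import *
p=grab_frame("scene")
cv2.imwrite("pics/s15.png",cv2.resize((255*(p["color"]/255.)**.5).astype(np.uint8)[190:270,220:320],None,fx=7.5,fy=7.5,interpolation=cv2.INTER_CUBIC))
E
```

```text
tool_pos: [0.5653, -0.0676, -0.0238]
contact_force: [-5.8, 1.2, 16.5]
```

View pics/s15.png

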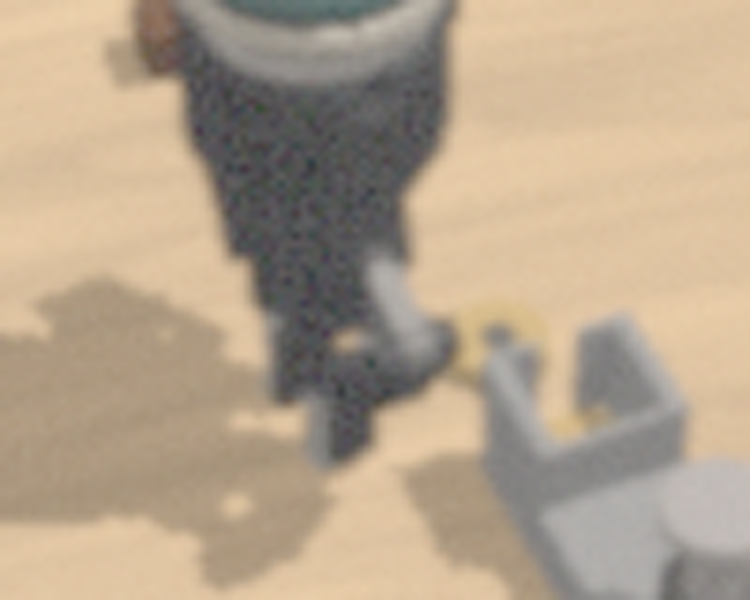

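The counter is felt at TCP z = -0.0238, which agrees with the 24 mm tip offset from the plunger stop. I'll raise about 4 mm, narrow the fork slightly for clearance to the magazine, and advance to the cap.

```bash
python3 -m crank '[{"hand":-0.625,"translation":[0,0,-0.06],"dr":[0,0,0]},{"hand":-0.625,"translation":[0,-0.04,-0.1],"dr":[0,0,0]},{"hand":-0.625,"translation":[0.1,-0.07,-0.1],"dr":[0,0,0]},{"hand":-0.625,"translation":[0.25,-0.075,-0.1],"dr":[0,0,0]},{"hand":-0.625,"translation":[0.4,-0.075,-0.1],"dr":[0,0,0]},{"hand":-0.625,"translation":[0.55,-0.075,-0.1],"dr":[0,0,0]},{"hand":-0.625,"translation":[0.65,-0.075,-0.1],"dr":[0,0,0]},{"hand":-0.625,"translation":[0.65,-0.075,-0.1],"dr":[0,0,0]}]'; python3 go.py .5117 .1787 -.0198 102.2;python3 - <<'E'
from look import *
p=grab_frame("scene");q=grab_frame("top")
cv2.imwrite("pics/s16.png",cv2.resize((255*(p["color"]/255.)**.5).astype(np.uint8)[190:270,220:320],None,fx=7.5,fy=7.5,interpolation=cv2.INTER_CUBIC))
cv2.imwrite("pics/t16.png",cv2.resize((255*(q["color"]/255.)**.6).astype(np.uint8)[110:250,190:390],None,fx=4,fy=4,interpolation=cv2.INTER_CUBIC))
E
```

```text
t: 16.55
tool_pos: [0.5567, -0.0424, -0.0198]
orientation: [0.001, 0.628, 0.779, 0.001]
contact_force: [-0.8, -0.4, -0.1]
grip_width: 0.0161
pos [ 0.5567 -0.0424 -0.0198] yaw 102.26 F [-0.8 -0.4 -0.1] w 0.0161 t 16.55
trans [ 5.642e+00  7.300e-02 -3.000e-03] dr [0.019 0.006 0.01 ]
```

View pics/s16.png

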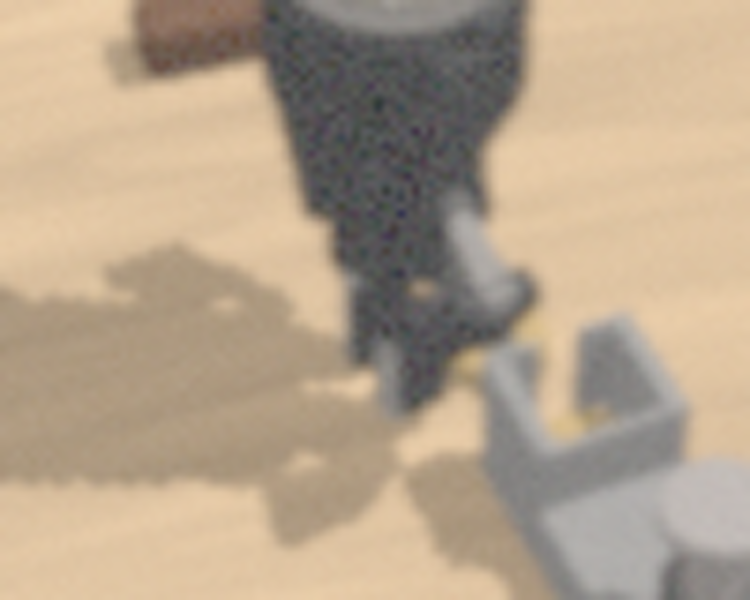

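View pics/t16.png

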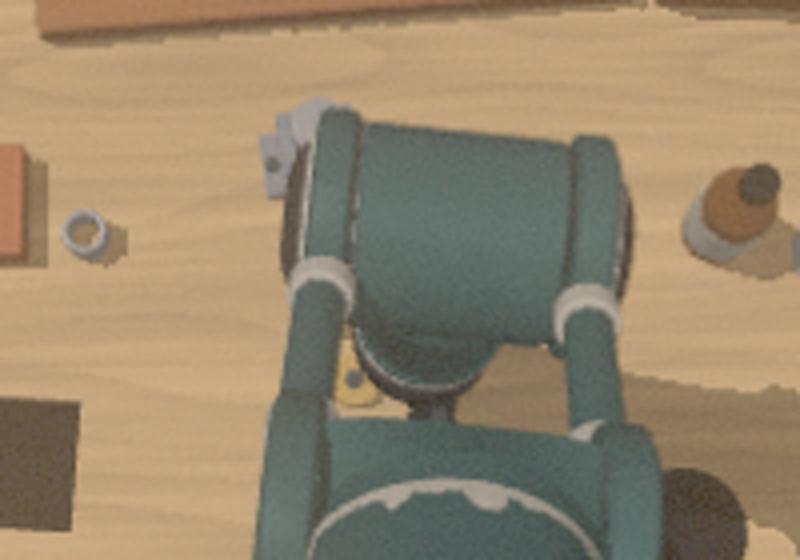

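The cap is still at its spot (top crop 355,378), with the fork just behind it. I'll push slowly past the magazine, checking the force.

```bash
python3 -m crank '[{"hand":-0.625,"translation":[0.15,0,0],"dr":[0,0,0]},{"hand":-0.625,"translation":[0.3,0,0],"dr":[0,0,0]},{"hand":-0.625,"translation":[0.45,0,0],"dr":[0,0,0]},{"hand":-0.625,"translation":[0.6,0,0],"dr":[0,0,0]}]'; python3 go.py .5117 .1787 -.0198 102.2;python3 - <<'E'
from look import *
p=grab_frame("scene");q=grab_frame("top")
cv2.imwrite("pics/s17.png",cv2.resize((255*(p["color"]/255.)**.5).astype(np.uint8)[190:270,220:320],None,fx=7.5,fy=7.5,interpolation=cv2.INTER_CUBIC))
cv2.imwrite("pics/t17.png",cv2.resize((255*(q["color"]/255.)**.6).astype(np.uint8)[110:250,190:390],None,fx=4,fy=4,interpolation=cv2.INTER_CUBIC))
E
```

```text
t: 17.15
tool_pos: [0.5518, -0.0189, -0.0197]
orientation: [0.001, 0.628, 0.778, 0.001]
contact_force: [-0.9, -0.1, -0.2]
grip_width: 0.0162
pos [ 0.5518 -0.0189 -0.0197] yaw 102.25 F [-0.9 -0.1 -0.2] w 0.0162 t 17.15
trans [ 5.04e+00  6.90e-02 -2.00e-03] dr [0.022 0.008 0.008]
```

View pics/s17.png

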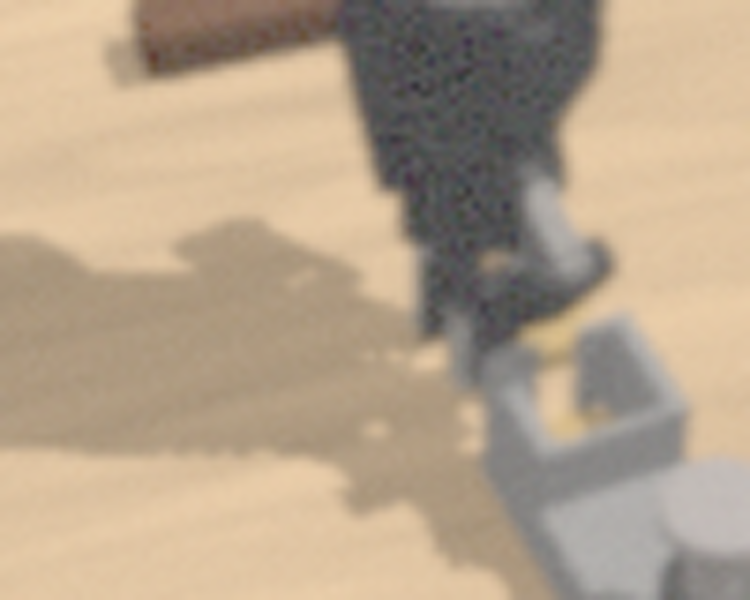

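View pics/t17.png

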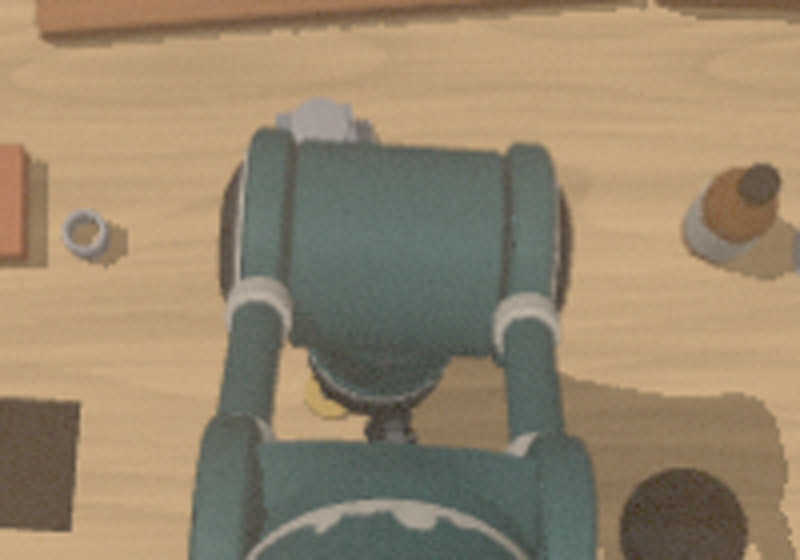

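The cap rides ahead of the fork (top crop about 328,392) and nothing else is touched. Continuing the push.

```bash
python3 -m crank '[{"hand":-0.625,"translation":[0.15,0,0],"dr":[0,0,0]},{"hand":-0.625,"translation":[0.32,0,0],"dr":[0,0,0]},{"hand":-0.625,"translation":[0.5,0,0],"dr":[0,0,0]},{"hand":-0.625,"translation":[0.68,0,0],"dr":[0,0,0]},{"hand":-0.625,"translation":[0.86,0,0],"dr":[0,0,0]},{"hand":-0.625,"translation":[1.04,0.01,0],"dr":[0,0,0]},{"hand":-0.625,"translation":[1.22,0.01,0],"dr":[0,0,0]},{"hand":-0.625,"translation":[1.4,0.02,0],"dr":[0,0,0]},{"hand":-0.625,"translation":[1.58,0.02,0],"dr":[0,0,0]},{"hand":-0.625,"translation":[1.76,0.03,0],"dr":[0,0,0]},{"hand":-0.625,"translation":[1.94,0.03,0],"dr":[0,0,0]},{"hand":-0.625,"translation":[2.12,0.03,0],"dr":[0,0,0]},{"hand":-0.625,"translation":[2.3,0.04,0],"dr":[0,0,0]},{"hand":-0.625,"translation":[2.48,0.04,0],"dr":[0,0,0]},{"hand":-0.625,"translation":[2.6,0.04,0],"dr":[0,0,0]}]'; python3 go.py .5117 .1787 -.0198 102.2;python3 - <<'E'
from look import *
p=grab_frame("scene");q=grab_frame("top")
cv2.imwrite("pics/s18.png",cv2.resize((255*(p["color"]/255.)**.5).astype(np.uint8)[150:290,240:440],None,fx=4,fy=4,interpolation=cv2.INTER_CUBIC))
cv2.imwrite("pics/t18.png",cv2.resize((255*(q["color"]/255.)**.6).astype(np.uint8)[110:250,150:350],None,fx=4,fy=4,interpolation=cv2.INTER_CUBIC))
E
```

```text
t: 19.12
tool_pos: [0.5309, 0.0838, -0.0199]
orientation: [0.001, 0.627, 0.779, 0.001]
contact_force: [0.5, -0.3, 1.1]
grip_width: 0.0161
pos [ 0.5309  0.0838 -0.0199] yaw 102.3 F [ 0.5 -0.3  1.1] w 0.0161 t 19.125
trans [ 2.42   0.037 -0.003] dr [0.019 0.006 0.016]
```

View pics/s18.png

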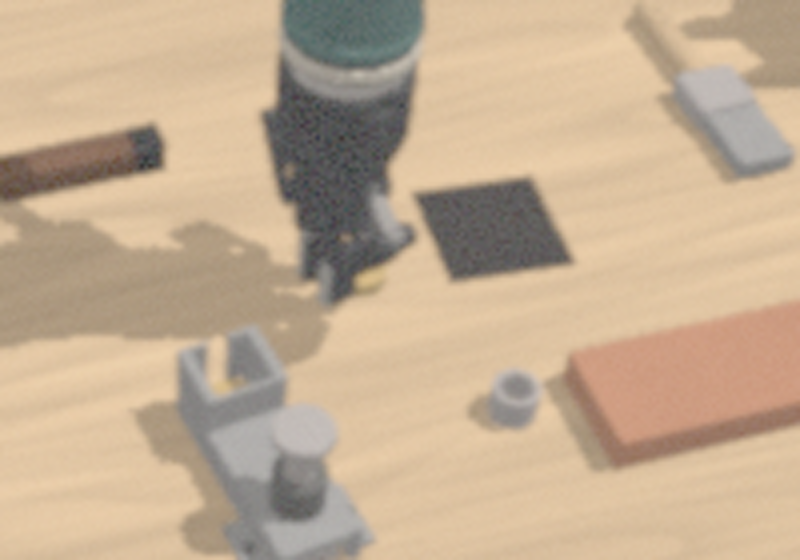

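View pics/t18.png

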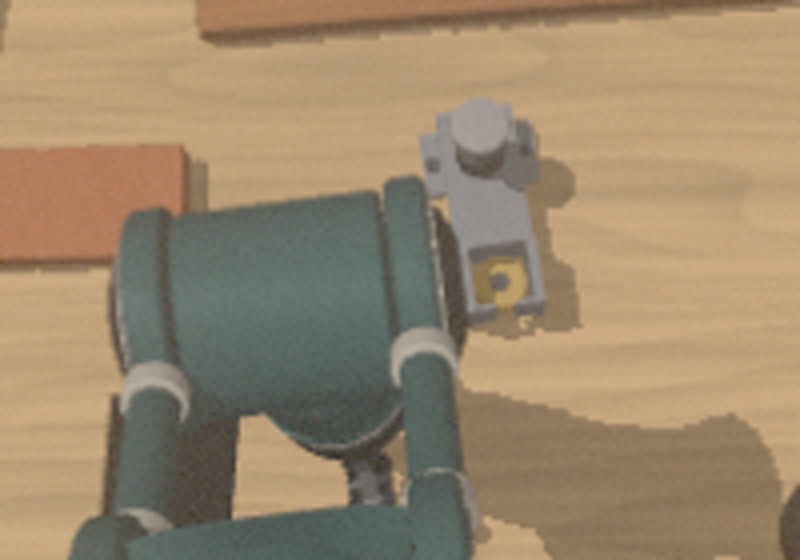

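The cap is still nested ahead of the fork at scene crop (372,280). I'll finish the last 97 mm, slowing at the end.

```bash
python3 -m crank '[{"hand":-0.625,"translation":[0.15,0,0],"dr":[0,0,0]},{"hand":-0.625,"translation":[0.32,0,0],"dr":[0,0,0]},{"hand":-0.625,"translation":[0.5,0.01,0],"dr":[0,0,0]},{"hand":-0.625,"translation":[0.68,0.01,0],"dr":[0,0,0]},{"hand":-0.625,"translation":[0.86,0.02,0],"dr":[0,0,0]},{"hand":-0.625,"translation":[1.04,0.02,0],"dr":[0,0,0]},{"hand":-0.625,"translation":[1.22,0.03,0],"dr":[0,0,0]},{"hand":-0.625,"translation":[1.4,0.03,0],"dr":[0,0,0]},{"hand":-0.625,"translation":[1.58,0.035,0],"dr":[0,0,0]},{"hand":-0.625,"translation":[1.76,0.035,0],"dr":[0,0,0]},{"hand":-0.625,"translation":[1.92,0.035,0],"dr":[0,0,0]},{"hand":-0.625,"translation":[2.06,0.035,0],"dr":[0,0,0]},{"hand":-0.625,"translation":[2.18,0.035,0],"dr":[0,0,0]},{"hand":-0.625,"translation":[2.28,0.035,0],"dr":[0,0,0]},{"hand":-0.625,"translation":[2.36,0.035,0],"dr":[0,0,0]},{"hand":-0.625,"translation":[2.42,0.035,0],"dr":[0,0,0]},{"hand":-0.625,"translation":[2.44,0.035,0],"dr":[0,0,0]}]'; python3 go.py .5117 .1787 -.0198 102.2;python3 - <<'E'
from look import *
p=grab_frame("scene")
cv2.imwrite("pics/s19.png",cv2.resize((255*(p["color"]/255.)**.5).astype(np.uint8)[150:290,260:460],None,fx=4,fy=4,interpolation=cv2.INTER_CUBIC))
E
```

```text
t: 21.35
tool_pos: [0.5113, 0.1796, -0.0199]
orientation: [0.001, 0.627, 0.779, 0.001]
contact_force: [-0.1, -0.4, -0.1]
grip_width: 0.0158
pos [ 0.5113  0.1796 -0.0199] yaw 102.32 F [-0.1 -0.4 -0.1] w 0.0158 t 21.35
trans [-0.023  0.004 -0.003] dr [0.017 0.004 0.019]
```

View pics/s19.png

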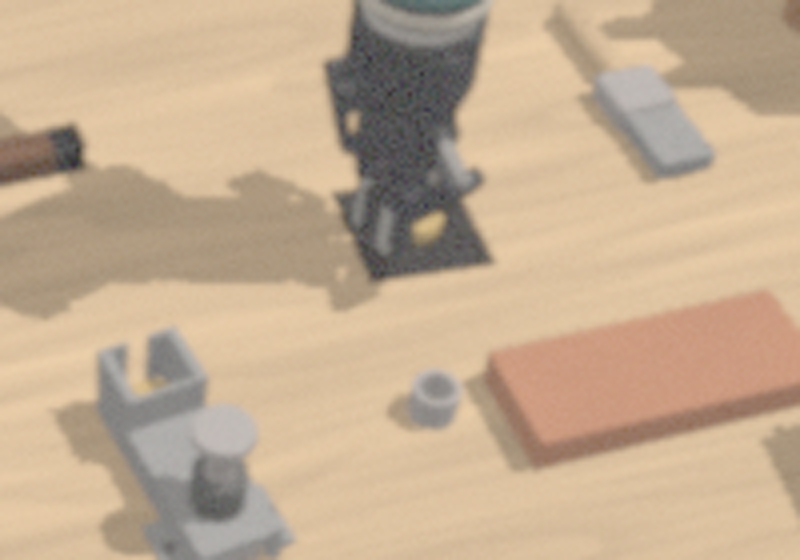

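The cap lies on the mat at scene crop (430,228). I'll back off, lift, and clear the view.

```bash
python3 -m crank '[{"hand":-0.625,"translation":[-0.2,0,0],"dr":[0,0,0]},{"hand":-0.625,"translation":[-0.5,0,0],"dr":[0,0,0]},{"hand":-0.625,"translation":[-0.9,0,0],"dr":[0,0,0]},{"hand":-0.625,"translation":[-1.1,0,-0.4],"dr":[0,0,0]},{"hand":-0.625,"translation":[-1.2,0,-1.2],"dr":[0,0,0]},{"hand":-0.625,"translation":[-1.2,0,-2.2],"dr":[0,0,0]},{"hand":-0.625,"translation":[-1.3,0,-3.2],"dr":[0,0,0]},{"hand":-0.625,"translation":[-1.8,0,-4],"dr":[0,0,0]},{"hand":-0.625,"translation":[-2.8,0,-4.4],"dr":[0,0,0]},{"hand":-0.625,"translation":[-3.9,0,-4.5],"dr":[0,0,0]},{"hand":-0.625,"translation":[-5,0,-4.5],"dr":[0,0,0]},{"hand":-0.625,"translation":[-6,0,-4.5],"dr":[0,0,0]},{"hand":-0.625,"translation":[-7,0,-4.5],"dr":[0,0,0]},{"hand":-0.625,"translation":[-7.6,0,-4.5],"dr":[0,0,0]},{"hand":-0.625,"translation":[-7.8,0,-4.5],"dr":[0,0,0]},{"hand":-0.625,"translation":[-7.8,0,-4.5],"dr":[0,0,0]}]'; python3 - <<'E'
from look import *
p=grab_frame("scene");q=grab_frame("top")
cv2.imwrite("pics/s20.png",p["color"]);cv2.imwrite("pics/t20.png",q["color"])
for k,n in((p,"s"),(q,"t")):
    r=cut_out(k,"cap_bottom")
    for c in r[:3]: print(n,c["score"],np.array(c["extent"])*[560,420,560,420])
    for c in landmark_of(k,"cap_bottom")[:3]:
        uv=(c["position"][1]*560,c["position"][0]*420);print(n,c["score"],np.round(uv,1),onz(k,uv,0).round(4))
cv2.imwrite("pics/s21.png",cv2.resize((255*(p["color"]/255.)**.5).astype(np.uint8)[150:290,260:460],None,fx=4,fy=4,interpolation=cv2.INTER_CUBIC))
cv2.imwrite("pics/t21.png",cv2.resize((255*(q["color"]/255.)**.5).astype(np.uint8)[120:260,150:350],None,fx=4,fy=4,interpolation=cv2.INTER_CUBIC))
E
```

```text
t: 23.4
tool_pos: [0.5774, -0.125, 0.1603]
orientation: [0.0, 0.627, 0.779, 0.001]
contact_force: [-0.9, 0.3, 1.1]
grip_width: 0.016
s 0.47 [365.624 203.112  14.392  14.616]
s 0.57 [361.3 204.4] [0.4977 0.2026 0.    ]
s 0.32 [154.2 294.4] [ 0.628  -0.3146  0.    ]
t 0.55 [190.68  224.07   15.792   9.912]
t 0.42 [192.5 228.4] [0.4991 0.2021 0.    ]
```

View pics/s21.png

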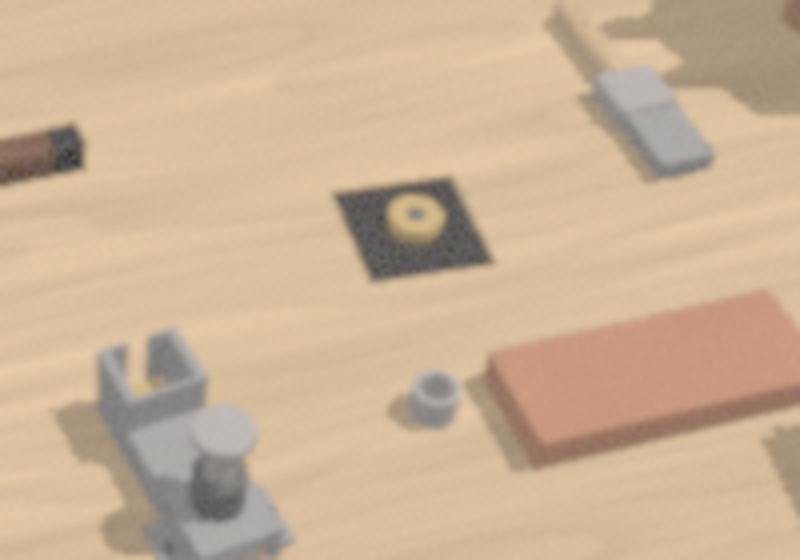

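View pics/t21.png

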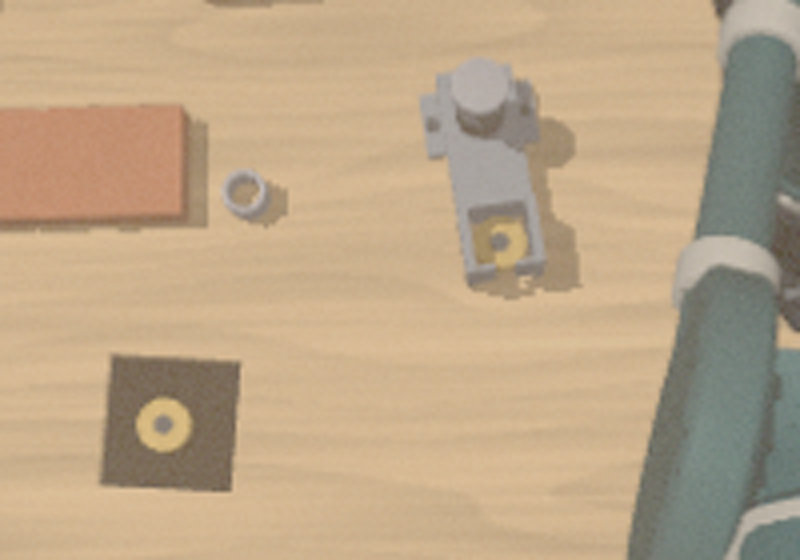

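View pics/t20.png

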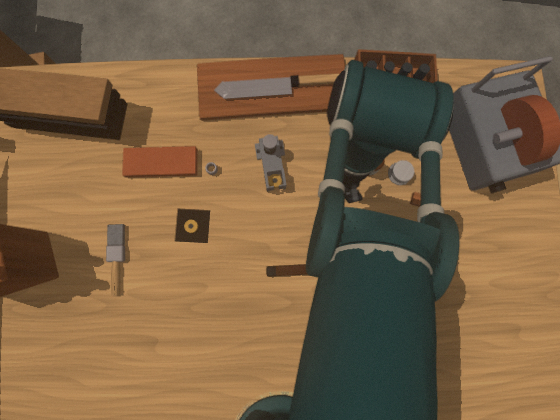

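View pics/s20.png

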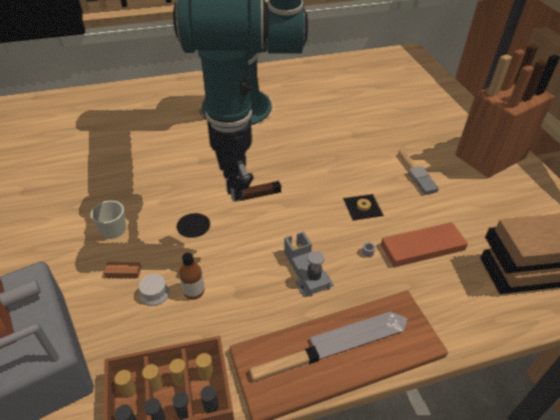

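The cap sits well inside the square mat, at scene pixel (364,204) and top pixel (191,226). The plunger is up, two caps remain in the magazine, and the bystanders are where they were. Handing in.

```bash
python3 -c "
from bench import *
print(state()['t'],state()['contact_force']);print(close_job())"
```

```text
23.7 [-0.25256206  0.05485395 -0.49819009]
the job is handed in; nothing more can be done
None
```

The job is done and handed in at about 24 s. I pressed the plunger once to its stop (about 22 N) and let it rise. One cap came out, and I slid it flat with a two-finger fork onto the square mat.

**Last checks:**
- **Cap:** both cameras show it flat, about 8 mm from the mat's centre, with clear mat all round it.
- **Dispenser:** the plunger is up and a cap shows in the magazine. The pictures can't show the second one, but only one came out.
- **Surroundings:** I saw no bystander out of place. The arm hides a few in the last top view, but they stand as before in the scene view. The robot touches nothing.

**What disagreed:**
- **Tool height:** the real fingertips end about 24 mm above the reported TCP. I noticed this in the pictures before pressing. The plunger stop and a 16 N touch on the counter confirmed it, and I corrected all heights for it.
- **Exit position:** the cap came out about 58 mm in front of the dispenser's origin, against the nominal 62 mm, which is within the "few mm" allowed.

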